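# Trim the lathe speed control to its set-hand

## Task

Take the white plastic tuning tool out of its wooden stand, feel its blade into the slot of the big brass trimmer screw on the open speed-control unit until it is fully home, and with it turn the screw clockwise until the meter's needle stands at the steel set-hand. Press and turn gently, never bearing on the unit with more than 20 N. Then put the tool back upright, fully home in its stand, and leave the other things on the bench where they lie.

Things in the scene. Friction and masses are not known exactly. Their poses are not given: they have to be found in the camera images.
- tool: white plastic tuning tool, 111 mm long, 30 g, standing blade down in the stand. Origin: middle of the blade's lower edge; z runs up the tool, x along the blade's width, y through its thickness. Going up: blade 9 mm (x) by 2 mm (y), 10 mm long; round shank 9 mm across to 45 mm; flange 24 mm across at 45 to 49 mm; flat-sided handle 18 mm (x) by 14 mm (y), 49 to 111 mm
- tool_tip (a point): middle of the tool blade's lower edge (the tool's origin), axes as the tool's. The tool can be gripped across either pair of handle flats; the blade is the same after half a turn about z
- stand_hole (a point): centre of the mouth of the stand's hole, level with its top. Stand: fixed wood block 70 x 70 x 60 mm high, round upright hole 12.5 mm across, 52 mm deep, 3 mm chamfer. The tool may stand in it at any yaw; it is home when its flange rests on the block's top, the blade's edge then 45 mm below this point
- unit: fixed speed-control unit, cover off: grey tray 150 (x) x 230 (y) x 30 mm with a green board, nothing higher than 55 mm. Origin: centre of its underside. On its +y half a round meter 92 mm across (centre x 12, y 55 mm), on its -y half the brass trimmer (x 0, y -58 mm). The small steel screw between them, 12 mm across, is not the trimmer
- trimmer (a point): centre of the trimmer's top face at rest, 46 mm above the bench, fixed to the unit, axes as the unit's. Brass head 24 x 22 mm; slot 11.2 mm long, 3.4 mm wide, 6.5 mm deep, closed at its ends, 0.4 mm chamfer at the mouth. The slot's angle is not measured: at the start its length lies within 0.8 rad either way of the unit's x axis
- slot_floor (a point): centre of the slot's floor at rest, 6.5 mm below trimmer, fixed to the unit. The head is sprung: it yields downwards by up to 3 mm, beginning at about 2 N, hard at the bottom at about 7 N. A blade standing on the head goes down 3 mm at most, one that is home is at least 5.5 mm below the top face at rest. It turns against about 0.035 N m and stays where left
- needle (a joint): needle of the meter, a thin black bar, in rad, growing clockwise seen from above, 0 at the start, stops at -0.3 and 2.0; it turns one to one with the trimmer screw, in the same sense. At 0 it points 1.0 rad anticlockwise (from above) of the unit's x axis
- set_hand (a joint): the set-hand, a short broad steel pointer on the meter's rim, same zero and sense as the needle: the value that the needle must reach, between 0.4 and 0.75 rad; it does not move
- needle_tip (a point): tip of the needle, 38 mm from the meter's centre; x points outwards along the needle
- set_hand_tip (a point): inner tip of the set-hand, 38 mm from the meter's centre; x points outwards
- chisel: bystander: wood-handled steel chisel, 260 mm long; origin at its underside
- offcut: bystander: small wood block 50 x 30 x 22 mm lying near the stand; origin at its underside
- cap_knob: bystander: small black round knob, 22 mm across, 13 mm high, standing near the stand; origin at its underside
- screw_jar: bystander: glass jar with steel cap, 60 mm across, 75 mm high; origin at its underside
- wedge_block: bystander: wood strip 160 x 45 x 20 mm; origin at its underside
- plane: bystander: wooden hand plane, 220 x 60 mm, 90 mm high; origin at its underside
Things that resemble listed ones, but are neither listed nor needed, are in the scene too. There is more than one size of the part that bears stand_hole; the job needs the smallest. There is more than one size of the tool; the one meant has the size given above.

How it is judged (in metres and radians):
On the way, in this order (a step that is already met when the one before it is completed fails the run):
1. the tool's blade is home in the trimmer's slot (z of tool_tip in the frame of trimmer below -0.0045 m and horizontal distance between tool_tip and trimmer below 0.004 m), for 0.2 s.
2. with the blade still in the slot, the needle stands at the set-hand (all of step 1 and angle between the x axis of needle_tip and the x axis of set_hand_tip, either way round below 0.09 rad), for 0.2 s.
At the end, for the whole second after the job is handed in: the needle stands still within 0.09 rad of the set-hand, and the tool stands released and at rest in the stand's hole: blade's edge at least 41 mm below the stand's top and within 6 mm of the hole's axis, tilted less than 0.12 rad (angle between the x axis of needle_tip and the x axis of set_hand_tip, either way round below 0.09 rad and velocity of joint needle between -0.05 and 0.05 rad/s and horizontal distance between tool_tip and stand_hole below 0.006 m and z of tool_tip in the frame of stand_hole below -0.041 m and angle between tool's own z axis and vertical below 0.12 rad and linear speed of tool below 0.02 m/s); the robot touches nothing.
It fails at once if the tool bears on the speed-control unit (screw included) with more than 20 N, pressing and twisting forces added up (contact force between tool and unit above 20 N).
It fails at once if the robot itself bears on the speed-control unit with more than 15 N (contact force between any of the fingers, the arm and unit above 15 N).
It fails at once if a bystander is shifted by more than 30 mm (distance of any of chisel, offcut, cap_knob, screw_jar, wedge_block, plane from where it was at the start of the episode above 0.03 m).
It also fails if it takes over 72 s, if anything falls off the work surface, if the arm or the gripper's body presses on something with over 40 N, if the wrist force passes 120 N, or if a joint passes its speed limit or range.

## Robot

A 7-joint arm with a two-finger parallel gripper is mounted at the origin on the work surface. World frame = base frame: x ahead of the robot, y to its left, z up, the work surface at z = 0. Lengths are in m, angles in degrees, forces in N, time in s.
With the tool pointing down it reaches from about 0.425 to 0.875 m from the base axis. Payload 4.7 kg.
Tool frame: the origin (TCP) lies on the centre line of the jaws, within the pads' length; the fingertips stand 25 mm ahead of it and the grasp point (between the pads) lies 6 mm ahead of it; z points along the fingers, y is the direction in which the jaws open and shut (so a half turn about z gives the same grasp; the last joint's range is limited). The gripper opens to 87 mm and grips with 3 to 60 N. Pads are 19 mm wide; open, the fingers measure 117 mm over their backs; the gripper's body (75 mm by 190 mm) begins 51 mm behind the grasp point.
Start: joints at [77.584, 18.392, -4.016, 83.108, 1.295, 78.541, -3.26], TCP at [0.149, -0.633, 0.248] pointing down, gripper open.
Joint ranges: [-163.93, 163.93], [-17.29, 119.83], [-79.2, 71.16], [3.27, 140.29], [-89.18, 269.18], [5.43, 117.66], [-154.24, 154.24]. Speed limits (degrees/s): [147.25, 147.25, 180, 180, 180, 180, 180].

## Interface

Orientations are given as [roll, pitch, yaw] about the fixed x, y, z axes, in that order (R = Rz(yaw) Ry(pitch) Rx(roll)).
In Python, from cell import env gives the robot as it stands.
- The arm moves only by the shell command python3 -m creep 'ROWS' [OPENING] [FORCE]. ROWS is JSON, a list of rows, each an object of numbers: "tx", "ty", "tz": the shift along the tool's x, y, z in m; "rx", "ry", "rz": the turn, a rotation vector about the tool's x, y, z in degrees. In form: [{"tx": .., "ty": .., "tz": .., "rx": .., "ry": .., "rz": ..}, ...]. A call has 1 to 20 rows; each row shifts and turns the commanded pose from where the row before left it, along the tool's axes as they then stand; what a row does not reach is not made up. A row lasts 1/8 s, in which the tool goes at most 62.5 mm and 10.7 degrees, less where a joint would pass 70% of its speed; a pose out of reach is approached as far as the arm can. A call is refused whole if a number of a shift passes 0.0625 or a number of a turn 10.7, either way. A call with a gripper value outside its range is refused whole. OPENING is the finger opening in m, from 0 to 0.087, set as the call begins (- or left out, the last holds). The fingers move at their own pace and stop on an object; FORCE is the grip in N (left out, the last holds). Time passes only in rows, so rows that do not move let the fingers close. It gives the time, the measured TCP pose, the force and the opening at its end, in the units of the state.
- env.get_obs(): the state, without advancing time (a new reading comes with each control period).
- env.read_camera(name): name is "side" or "top"; returns a dict with "pixels" (420x560x3 uint8, red, green, blue), "intrinsics" (3x3 intrinsics, pixels), "R" (3x3) and "t" (3): a world point X has camera coordinates R X + t. Camera axes: x right, y down, z forward; pixel columns grow to the right and rows downward; lengths in m; the calibration is good to about 2 mm. A picture is of the moment at which its call begins. There is no depth.
- env.sign_off(): hands the job in, once; it reports no verdict.
The state is a dict: "time_s": time; "qpos": joint angles; "joint_velocities": joint speeds; "effort": joint torques, N m; "tool_pos": TCP position; "tool_rot": TCP orientation; "force": force on the tool from outside, world axes, zero at the start; "wrist_torque": the same for the moment, N m; "grip_width": finger opening in m.
Only numpy, scipy, OpenCV 4.12 (cv2) and the standard library are available. Lean on these libraries where they do the work, as an engineer would, in place of code of your own. Each camera call takes 0.05 s, during which the arm holds its last target.

## Working session

There is one attempt and no reset: what is moved stays moved. The work goes in short steps, Python scripts to look and compute and a shell command to move; the robot and the scene stay as the last step left them, time stands still between calls to the robot, and variables do not carry over. Pictures are saved under pics/ and viewed, and the job is handed in when it is done.

```bash
ls; mkdir -p pics; python3 - <<'E'
from cell import env
import cv2,numpy as np
o=env.get_obs();print(o)
for n in("top","side"):
    c=env.read_camera(n);np.savez(f"pics/{n}0.npz",**c)
    cv2.imwrite(f"pics/{n}0.png",c["pixels"][:,:,::-1]);print(c["intrinsics"],c["R"],c["t"])
E
```

```text
pics
{'time_s': 0.0, 'qpos': array([77.58450213, 18.44057323, -4.01501145, 83.17453567,  1.29399566,
       78.54108393, -3.26070438]), 'joint_velocities': array([ 0.04694828, -0.06587163, -0.00011989, -0.05830405, -0.09367131,
        0.00865664,  0.08609103]), 'effort': array([ 3.74094925e-04, -4.91282523e+01, -4.03197370e-01, -3.12528276e+01,
       -6.37278683e-02,  4.34586941e-02,  1.87533419e-04]), 'tool_pos': array([ 0.14852331, -0.63228415,  0.24644745]), 'tool_rot': array([-1.79888993e+02,  4.92311038e-03,  1.32238459e+01]), 'force': array([-0.25560974, -1.01476442,  0.03727846]), 'wrist_torque': array([-0.00112915,  0.00752619, -0.01357033]), 'grip_width': 0.08728953019528696}
[[396.25140565   0.         279.69488301]
 [  0.         396.25140565 211.17382172]
 [  0.           0.           1.        ]] [[ 0.00963943 -0.99965817  0.02430273]
 [-0.98377262 -0.01383514 -0.17888549]
 [ 0.17916057 -0.02218401 -0.9835697 ]] [0.00553418 0.58878236 1.00274262]
[[437.3624887    0.         279.42658161]
 [  0.         437.3624887  209.65434352]
 [  0.           0.           1.        ]] [[-0.90130224 -0.43272915  0.01999377]
 [-0.26903068  0.52297722 -0.8087752 ]
 [ 0.33952432 -0.73432984 -0.58777795]] [0.5238534  0.21576445 0.92731804]
```

View pics/top0.png

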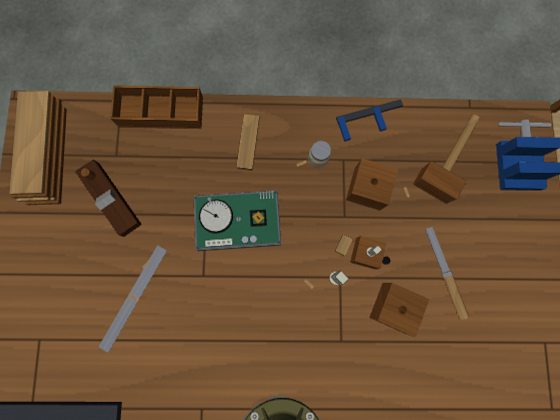

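View pics/side0.png

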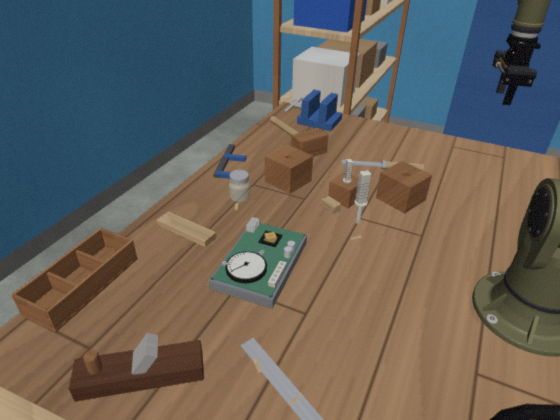

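```bash
python3 - <<'E'
import cv2,numpy as np
t=cv2.imread("pics/top0.png");s=cv2.imread("pics/side0.png")
a=cv2.resize(t[225:300,300:420],None,fx=6,fy=6,interpolation=cv2.INTER_CUBIC)
cv2.imwrite("pics/c1.png",a)
a=cv2.resize(s[145:235,310:440],None,fx=6,fy=6,interpolation=cv2.INTER_CUBIC)
cv2.imwrite("pics/c2.png",a)
a=cv2.resize(t[180:260,185:290],None,fx=7,fy=7,interpolation=cv2.INTER_CUBIC)
cv2.imwrite("pics/c3.png",a)
a=cv2.resize(s[215:305,205:315],None,fx=6,fy=6,interpolation=cv2.INTER_CUBIC)
cv2.imwrite("pics/c4.png",a)
E
```

```text
(no output)
```

View pics/c1.png

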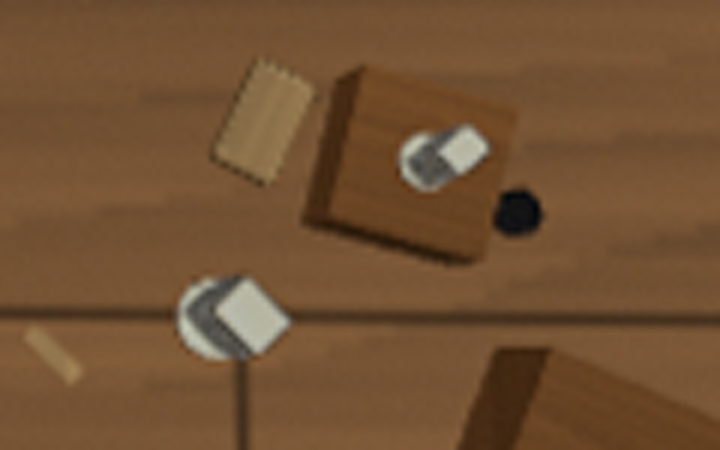

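View pics/c2.png

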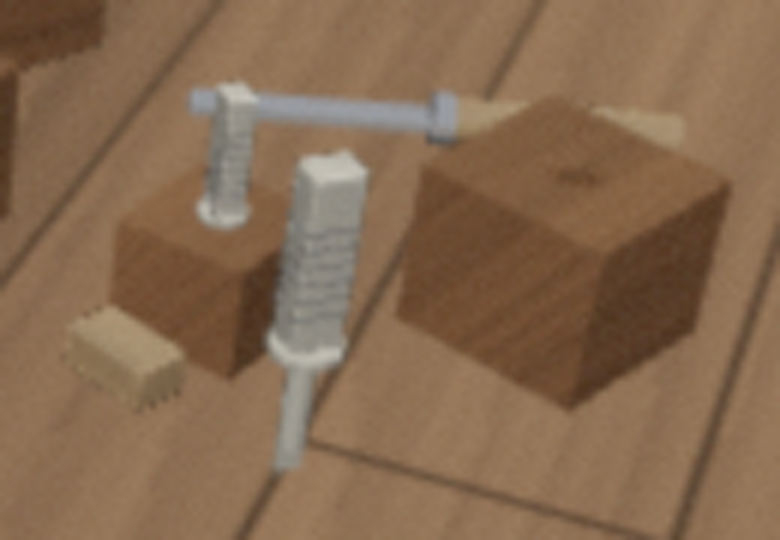

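View pics/c3.png

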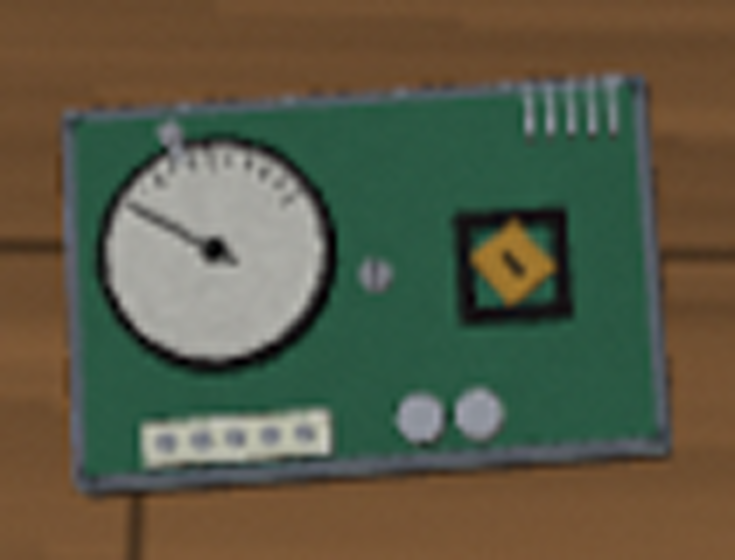

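View pics/c4.png

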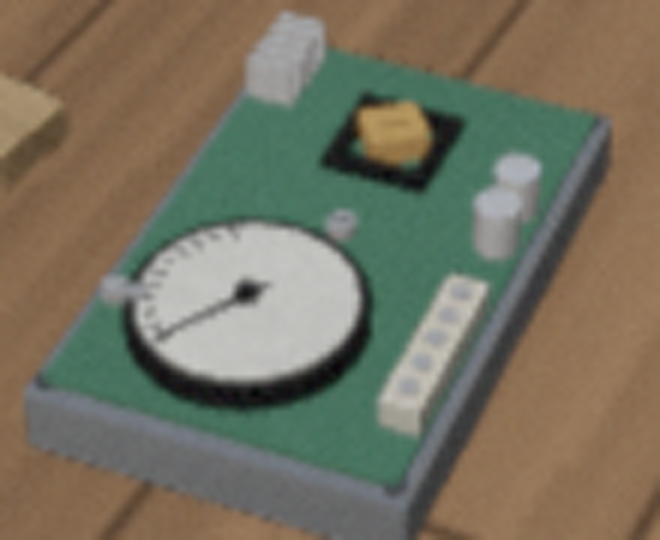

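```bash
cat > h.py <<'E'
import numpy as np,cv2
from cell import env
def load(n): return dict(np.load(n))
def proj(c,X):
    p=(c["R"]@np.atleast_2d(X).T).T+c["t"]; q=p@c["intrinsics"].T; return q[:,:2]/q[:,2:]
def ray(c,uv,z):
    d=c["R"].T@np.linalg.solve(c["intrinsics"],np.array([uv[0],uv[1],1.])); C=-c["R"].T@c["t"]
    return C+d*(z-C[2])/d[2]
def tri(cs,uvs):
    A=[];b=[]
    for c,uv in zip(cs,uvs):
        d=c["R"].T@np.linalg.solve(c["intrinsics"],np.array([uv[0],uv[1],1.]));d/=np.linalg.norm(d)
        C=-c["R"].T@c["t"];P=np.eye(3)-np.outer(d,d);A.append(P);b.append(P@C)
    return np.linalg.lstsq(np.vstack(A),np.hstack(b),rcond=None)[0]
def snap(n,tag):
    c=env.read_camera(n);np.savez(f"pics/{n}{tag}.npz",**c);return c
def crop(c,box,f,name):
    x0,y0,x1,y1=box
    a=cv2.resize(c["pixels"][y0:y1,x0:x1,::-1],None,fx=f,fy=f,interpolation=cv2.INTER_CUBIC);cv2.imwrite(name,a)
E
python3 - <<'E'
from h import *
T=load("pics/top0.npz");S=load("pics/side0.npz")
for c in(T,S): print("cam",-c["R"].T@c["t"])
def green(c):
    p=c["pixels"].astype(int);m=((p[...,1]>p[...,0]+20)&(p[...,1]>p[...,2]+10)).astype(np.uint8)
    k=cv2.connectedComponentsWithStats(m);i=1+np.argmax(k[2][1:,4]);m=(k[1]==i).astype(np.uint8)
    h=cv2.convexHull(cv2.findContours(m,0,cv2.CHAIN_APPROX_NONE)[0][0]);return h,k[2][i]
for c,n in((T,"T"),(S,"S")):
    h,s=green(c);q=cv2.minAreaRect(h);print(n,s,q,cv2.approxPolyDP(h,4,True)[:,0].tolist())
    p=c["pixels"].astype(int);m=(p[...,0]>120)&(p[...,0]-p[...,2]>75)
    x,y,w,hh=s[:4];mm=np.zeros_like(m);mm[y:y+hh,x:x+w]=m[y:y+hh,x:x+w]
    vv,uu=np.nonzero(mm);print("brass",uu.mean(),vv.mean(),len(uu),uu.min(),uu.max(),vv.min(),vv.max())
    print(ray(c,(uu.mean(),vv.mean()),.046))
    # white dial
    b=p.min(2)>130;b2=np.zeros_like(b);b2[y:y+hh,x:x+w]=b[y:y+hh,x:x+w]
    k=cv2.connectedComponentsWithStats(b2.astype(np.uint8));i=1+np.argmax(k[2][1:,4]);print("dial",k[3][i],k[2][i])
E
```

```text
cam [0.39952268 0.03592302 1.09145739]
cam [0.21535047 0.79480405 0.70908823]
T [ 196  192   83   56 2509] ((235.9590606689453, 219.6155548095703), (50.28255844116211, 81.28262329101562), 86.3086166381836) [[274, 192], [278, 241], [197, 247], [196, 197]]
brass 257.85714285714283 217.0952380952381 63 253 263 212 222
[0.57305759 0.07054063 0.046     ]
dial [215.29429892 216.17873652] [201 201  30  30 649]
S [ 212  223   92   73 2017] ((257.62152099609375, 256.025146484375), (60.3193359375, 81.90780639648438), 28.393020629882812) [[303, 234], [270, 295], [212, 277], [244, 233], [260, 223]]
brass 270.1666666666667 236.27777777777777 72 265 275 233 241
[0.57135436 0.07356666 0.046     ]
dial [245.33333333 264.80913978] [222 252  43  26 744]
```

```bash
python3 - <<'E'
from h import *
from scipy.optimize import least_squares,differential_evolution
T=load("pics/top0.npz");S=load("pics/side0.npz")
x0,y0,x1,y1=250,209,267,226
img=T["pixels"][y0:y1,x0:x1,0].astype(float);print(img.astype(int))
K=16
def rect(cx,cy,a,w,h,z):
    c,s=np.cos(a),np.sin(a);q=np.array([[w,h],[-w,h],[-w,-h],[w,-h]])/2
    return np.c_[cx+c*q[:,0]-s*q[:,1],cy+s*q[:,0]+c*q[:,1],np.full(4,z)]
def render(p):
    cx,cy,a,b,g,sl,sig=p
    M=np.full(((y1-y0)*K,(x1-x0)*K),g,np.float32)
    def fill(P,v):
        uv=(proj(T,P)+.5-[x0,y0])*K-.5
        cv2.fillPoly(M,[np.round(uv*16).astype(np.int32)],float(v),shift=4)
    fill(rect(cx,cy,a,.024,.022,.046),b);fill(rect(cx,cy,a,.0112,.0034,.046),sl)
    M=cv2.GaussianBlur(M,(0,0),max(sig,.05)*K)
    return cv2.resize(M,(x1-x0,y1-y0),interpolation=cv2.INTER_AREA)
m=np.zeros_like(img,bool);m[2:15,2:15]=True
w=np.hypot(*np.mgrid[-8:9,-8:9]);wt=np.where(w<8.5,1,0)
for head in (0,1):
  f=lambda p:(((np.clip(render(p),0,255)-img)*wt)**2).mean()
  r=differential_evolution(f,[(.560,.585),(.06,.08),(-.1,1.9) if head else (-.8,.9),(120,230),(10,60),(0,130),(.2,1.)],seed=1,maxiter=60,popsize=12)
  print(r.x,np.degrees(r.x[2]),r.fun)
crop(T,(246,205,271,230),24,"pics/c5.png")
crop(S,(255,222,285,250),24,"pics/c6.png")
E
```

```text
[[ 38  42  44  42  41  39  37  38  35  37  38  38  35  31  33  36  41]
 [ 30  29  30  27  30  24  19  21  31  21  19  21  21  20  18  21  40]
 [ 22  23  19  19  19  16  14  44  82  37  14  19  22  20  20  18  38]
 [ 24  19  24  22  21  18  46 110 136  89  36  25  30  23  20  19  40]
 [ 24  19  26  27  30  74 117 156 159 145  85  45  41  34  25  19  39]
 [ 24  21  25  46  94 137 161 163 158 159 129  76  45  32  22  18  39]
 [ 24  16  53 101 156 161 153 140 159 158 157 130  79  36  19  21  33]
 [ 25  13  93 155 159 160 137  68 131 160 157 156 130  75  28  17  34]
 [ 24  16  86 143 158 158 148  81  63 133 157 158 157 131  54  16  34]
 [ 27  20  31 102 149 155 159 138  66  74 152 162 154 142  63  18  31]
 [ 26  21  16  53 116 153 157 161 124 112 155 154 127  64  27  17  28]
 [ 27  19  23  38  52 131 155 156 160 162 155 113  62  41  23  16  30]
 [ 30  20  23  38  37  64 133 155 159 154 113  62  39  43  26  18  29]
 [ 31  21  11  38  42  38  77 139 144 107  55  37  38  38  27  23  27]
 [ 30  21  17  35  36  35  29  86  69  32  25  27  31  25  22  21  23]
 [ 30  24  21  21  16  22  16  18  16  21  18  19  19  22  20  18  21]
 [ 37  25  18  17  17  19  21  18  22  22  20  21  25  24  23  26  28]]
[5.73027385e-01 7.07685718e-02 7.16363854e-01 1.67978344e+02
 2.66518507e+01 2.25078538e+00 5.38974469e-01] 41.04462545713972 63.349720499858805
[5.73015506e-01 7.07652206e-02 7.16395868e-01 1.69376180e+02
 2.67127442e+01 5.73086177e+00 5.56462663e-01] 41.04645972265738 63.11898250277203
```

```bash
python3 - <<'E'
from h import *
T=load("pics/top0.npz");S=load("pics/side0.npz")
crop(T,(355,235,395,270),18,"pics/c7.png")
crop(S,(325,150,380,230),9,"pics/c8.png")
E
```

```text
(no output)
```

View pics/c7.png

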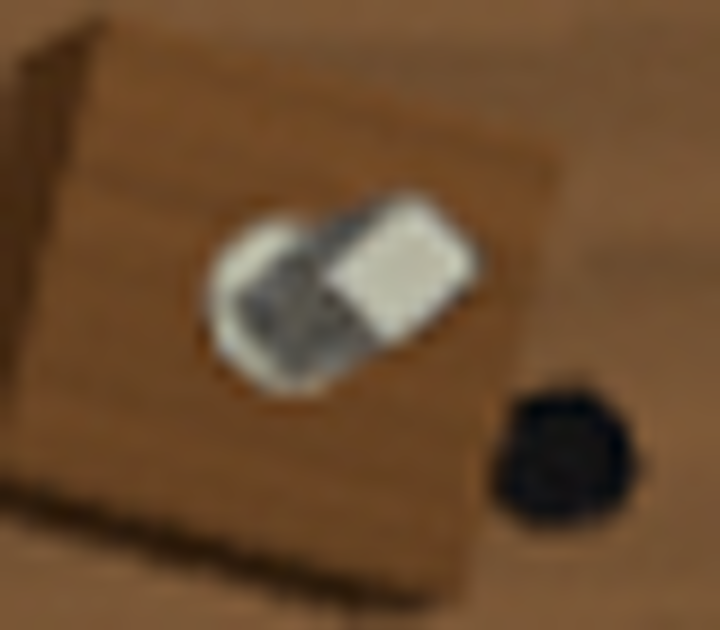

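View pics/c8.png

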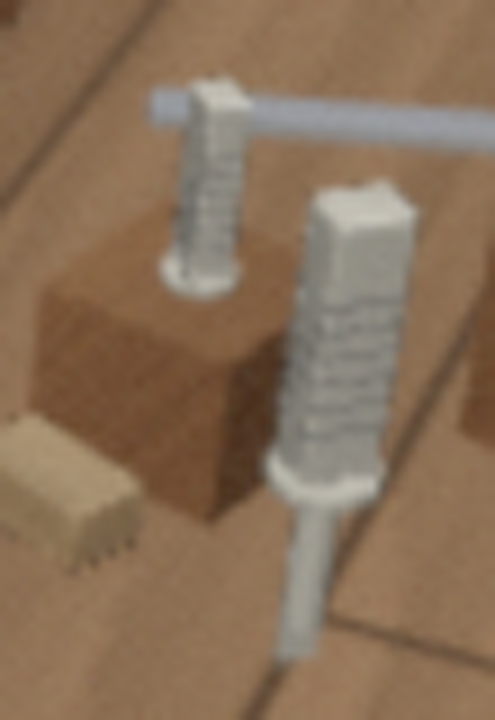

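View pics/c5.png

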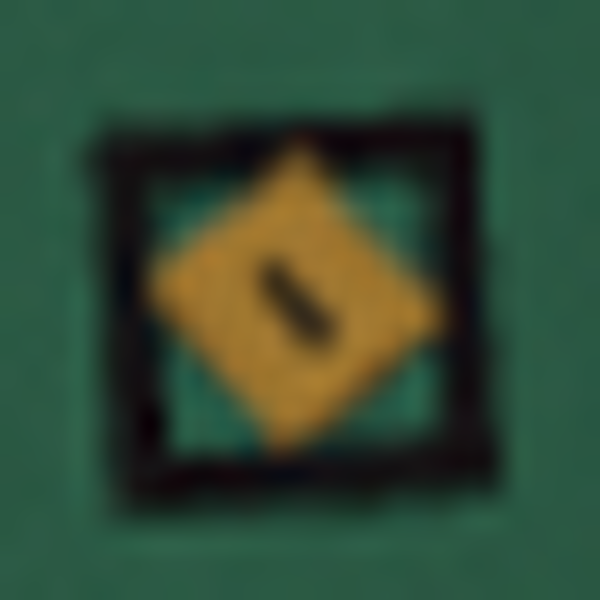

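```bash
python3 - <<'E'
from h import *
from scipy.optimize import differential_evolution
T=load("pics/top0.npz");S=load("pics/side0.npz")
K=12
def rect(cx,cy,a,w,h,z):
    c,s=np.cos(a),np.sin(a);q=np.array([[w,h],[-w,h],[-w,-h],[w,-h]])/2
    return np.c_[cx+c*q[:,0]-s*q[:,1],cy+s*q[:,0]+c*q[:,1],np.full(4,z)]
def circ(cx,cy,r,z):
    t=np.linspace(0,2*np.pi,48);return np.c_[cx+r*np.cos(t),cy+r*np.sin(t),np.full(48,z)]
def fit(c,box,names):
    x0,y0,x1,y1=box;img=c["pixels"][y0:y1,x0:x1].astype(float).mean(2)
    def render(p):
        cx,cy,a,top,side,fl,bg,sig=p
        M=np.full(((y1-y0)*K,(x1-x0)*K),bg,np.float32)
        def fill(P,v,hull=False):
            uv=(proj(c,P)+.5-[x0,y0])*K-.5
            uv=np.round(uv*16).astype(np.int32)
            if hull: uv=cv2.convexHull(uv)
            cv2.fillPoly(M,[uv],float(v),shift=4)
        fill(np.r_[circ(cx,cy,.012,.060),circ(cx,cy,.012,.064)],fl,True)
        fill(np.r_[rect(cx,cy,a,.018,.014,.064),rect(cx,cy,a,.018,.014,.126)],side,True)
        fill(rect(cx,cy,a,.018,.014,.126),top)
        M=cv2.GaussianBlur(M,(0,0),sig*K)
        return cv2.resize(M,(x1-x0,y1-y0),interpolation=cv2.INTER_AREA)
    f=lambda p:np.minimum(np.abs(render(p)-img),60).mean()
    r=differential_evolution(f,names,seed=1,maxiter=80,popsize=12)
    print(r.x.round(4),np.degrees(r.x[2]),r.fun)
for a in((-1.6,0),(0,1.57)):
  fit(T,(364,243,384,259),[(.46,.51),(-.24,-.15),a,(150,230),(50,130),(130,230),(50,110),(.3,.8)])
# guess
p=[ray(T,(371,252),.064)];print(p)
for a in((-1.6,0),(0,1.57)):
  fit(S,(340,156,356,186),[(.46,.51),(-.24,-.15),a,(150,230),(90,200),(130,230),(50,150),(.3,.8)])
E
```

```text
[  0.4836  -0.2257  -0.8375 176.6252  82.2705 172.7222  69.8155   0.3   ] -47.982387289133904 6.021196619669597
[  0.4836  -0.2257   0.432  177.1223  81.563  155.1014  70.1864   0.3052] 24.751356567745773 9.17442368666331
[array([ 0.48203954, -0.22594532,  0.064     ])]
[  0.4825  -0.2271  -1.2937 188.3136 137.9078 152.9395 112.3395   0.7606] -74.12282970247993 10.241171868642171
[  0.4824  -0.2279   0.2832 195.6518 132.8875 163.5846 110.6379   0.7754] 16.22862302310221 10.362647332085505
```

```bash
python3 -m creep '[{"tx":0.02616,"ty":-0.01992},{"tx":0.02616,"ty":-0.01992},{"tx":0.02616,"ty":-0.01992},{"tx":0.02616,"ty":-0.01992},{"tx":0.02616,"ty":-0.01992},{"tx":0.02616,"ty":-0.01992},{"tx":0.02616,"ty":-0.01992},{"tx":0.02616,"ty":-0.01992},{"tx":0.02616,"ty":-0.01992},{"tx":0.02616,"ty":-0.01992},{"tx":0.02616,"ty":-0.01992},{"tx":0.02616,"ty":-0.01992},{"tx":0.02616,"ty":-0.01992},{"tx":0.02616,"ty":-0.01992},{"tx":0.02616,"ty":-0.01992},{"tx":0.02616,"ty":-0.01992}]' 0.06
python3 -m creep '[{"rz":-10},{"rz":-10},{"rz":-10},{"rz":-10},{"rz":-10},{"rz":-10},{"rz":-10},{"rz":-10},{"rz":-10},{"rz":-10},{"rz":-10},{"rz":-8.8},{}]'
```

```text
$[0]: bad value
$[0]: bad value
```

```bash
python3 -m creep '[{"tx":0.026,"ty":-0.020,"tz":0,"rx":0,"ry":0,"rz":0}]' 0.06; python3 -m creep '[{"tx":0.026,"ty":-0.020,"rz":0.0}]'
```

```text
time_s: 0.22
tool_pos: [0.1667, -0.6083, 0.2464]
tool_rot: [-179.9, 0.1, 12.9]
force: [-0.5, 0.8, -0.2]
grip_width: 0.0827$[0]: bad value
```

```bash
python3 -m creep '[{"tx":0.0262,"ty":-0.0199,"tz":0,"rx":0,"ry":0,"rz":0},{"tx":0.0262,"ty":-0.0199,"tz":0,"rx":0,"ry":0,"rz":0},{"tx":0.0262,"ty":-0.0199,"tz":0,"rx":0,"ry":0,"rz":0},{"tx":0.0262,"ty":-0.0199,"tz":0,"rx":0,"ry":0,"rz":0},{"tx":0.0262,"ty":-0.0199,"tz":0,"rx":0,"ry":0,"rz":0},{"tx":0.0262,"ty":-0.0199,"tz":0,"rx":0,"ry":0,"rz":0},{"tx":0.0262,"ty":-0.0199,"tz":0,"rx":0,"ry":0,"rz":0},{"tx":0.0262,"ty":-0.0199,"tz":0,"rx":0,"ry":0,"rz":0},{"tx":0.0262,"ty":-0.0199,"tz":0,"rx":0,"ry":0,"rz":0},{"tx":0.0262,"ty":-0.0199,"tz":0,"rx":0,"ry":0,"rz":0},{"tx":0.0262,"ty":-0.0199,"tz":0,"rx":0,"ry":0,"rz":0},{"tx":0.0262,"ty":-0.0199,"tz":0,"rx":0,"ry":0,"rz":0},{"tx":0.0262,"ty":-0.0199,"tz":0,"rx":0,"ry":0,"rz":0},{"tx":0.0262,"ty":-0.0199,"tz":0,"rx":0,"ry":0,"rz":0},{"tx":0.0262,"ty":-0.0199,"tz":0,"rx":0,"ry":0,"rz":0}]'
python3 -m creep '[{"tx":0,"ty":0,"tz":0,"rx":0,"ry":0,"rz":-10},{"tx":0,"ty":0,"tz":0,"rx":0,"ry":0,"rz":-10},{"tx":0,"ty":0,"tz":0,"rx":0,"ry":0,"rz":-10},{"tx":0,"ty":0,"tz":0,"rx":0,"ry":0,"rz":-10},{"tx":0,"ty":0,"tz":0,"rx":0,"ry":0,"rz":-10},{"tx":0,"ty":0,"tz":0,"rx":0,"ry":0,"rz":-10},{"tx":0,"ty":0,"tz":0,"rx":0,"ry":0,"rz":-10},{"tx":0,"ty":0,"tz":0,"rx":0,"ry":0,"rz":-10},{"tx":0,"ty":0,"tz":0,"rx":0,"ry":0,"rz":-10},{"tx":0,"ty":0,"tz":0,"rx":0,"ry":0,"rz":-10},{"tx":0,"ty":0,"tz":0,"rx":0,"ry":0,"rz":-10},{"tx":0,"ty":0,"tz":0,"rx":0,"ry":0,"rz":-8.8},{"tx":0,"ty":0,"tz":0,"rx":0,"ry":0,"rz":0}]'
python3 - <<'E'
from h import *
T=snap("top","1");S=snap("side","1")
o=env.get_obs();print(o["tool_pos"],o["tool_rot"],o["force"],o["qpos"],o["time_s"])
print(proj(T,o["tool_pos"]),proj(S,o["tool_pos"]))
crop(T,(320,190,440,310),5,"pics/d1.png");crop(S,(290,90,430,210),5,"pics/d2.png")
E
```

```text
time_s: 2.1
tool_pos: [0.484, -0.226, 0.2472]
tool_rot: [-180.0, 0.0, 13.2]
force: [0.8, 0.0, 0.7]
grip_width: 0.0595
time_s: 3.72
tool_pos: [0.4834, -0.2268, 0.2472]
tool_rot: [-180.0, -0.0, 131.9]
force: [0.4, 0.4, -0.1]
grip_width: 0.0599
[ 0.48353968 -0.2268502   0.24731236] [-1.79988849e+02 -2.20378583e-02  1.31861573e+02] [ 0.06352129 -0.27469024 -0.18379189] [ 53.46903396   6.27186769 -33.27643969  98.6298755    3.53873338
  76.17047402  61.36338533] 3.825
[[392.81200464 244.68703631]] [[354.55912553 118.07899064]]
```

View pics/d2.png

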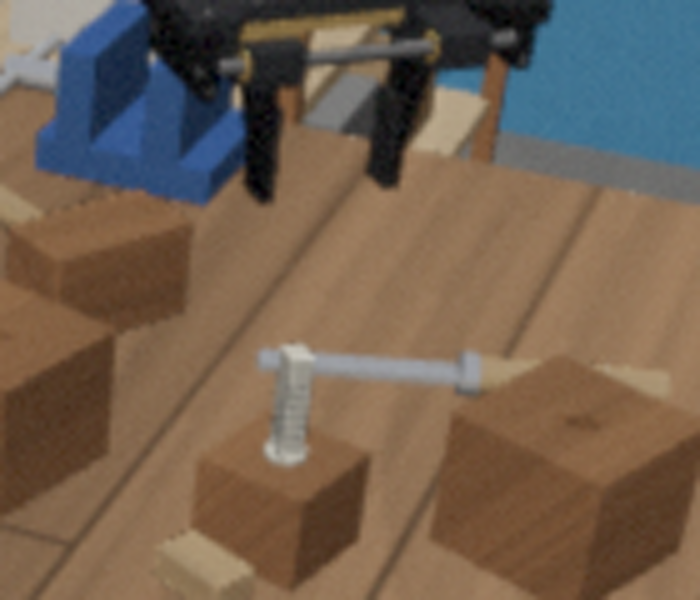

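View pics/d1.png

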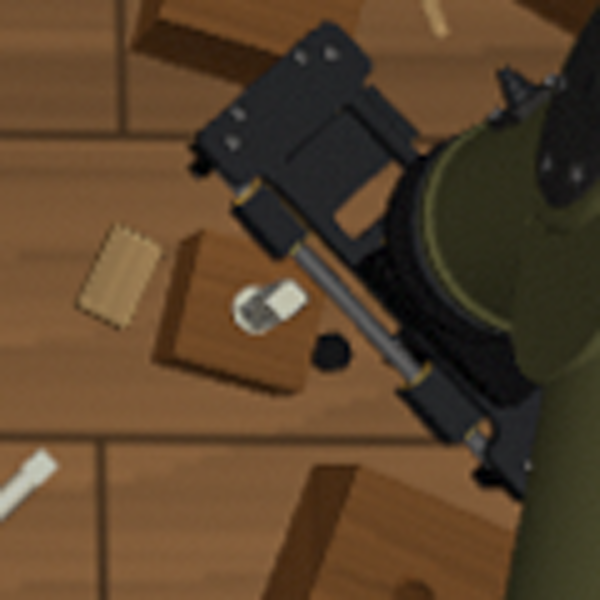

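```bash
python3 -m creep '[{"tx":0,"ty":0,"tz":0.02,"rx":0,"ry":0,"rz":0},{"tx":0,"ty":0,"tz":0.02,"rx":0,"ry":0,"rz":0},{"tx":0,"ty":0,"tz":0.02,"rx":0,"ry":0,"rz":0},{"tx":0,"ty":0,"tz":0.02,"rx":0,"ry":0,"rz":0},{"tx":0,"ty":0,"tz":0.02,"rx":0,"ry":0,"rz":0},{"tx":0,"ty":0,"tz":0.02,"rx":0,"ry":0,"rz":0},{"tx":0,"ty":0,"tz":0.02,"rx":0,"ry":0,"rz":0},{"tx":0,"ty":0,"tz":0.011,"rx":0,"ry":0,"rz":0},{"tx":0,"ty":0,"tz":0,"rx":0,"ry":0,"rz":0}]' 0.05
python3 - <<'E'
from h import *
T=snap("top","2");S=snap("side","2")
o=env.get_obs();print(o["tool_pos"],o["tool_rot"],o["force"],o["time_s"])
crop(T,(300,200,420,320),5,"pics/e1.png");crop(S,(290,130,410,250),5,"pics/e2.png")
E
```

```text
time_s: 4.95
tool_pos: [0.4832, -0.2266, 0.0959]
tool_rot: [-180.0, -0.1, 132.0]
force: [-0.6, 0.3, 0.6]
grip_width: 0.0499
[ 0.48415882 -0.22705007  0.09716694] [1.79984116e+02 5.21512058e-02 1.31997124e+02] [-0.50695417  0.70835617  0.38221764] 5.05
```

View pics/e1.png

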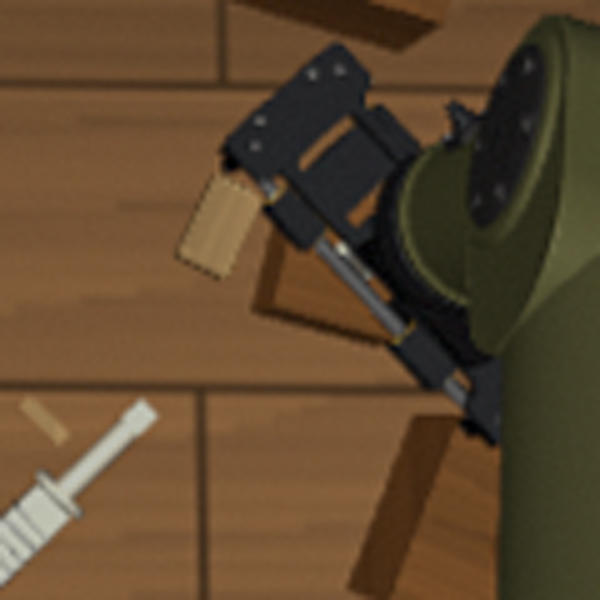

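View pics/e2.png

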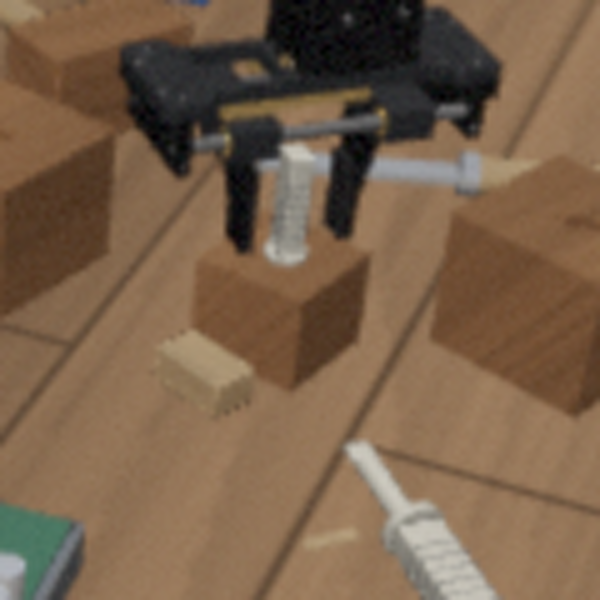

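```bash
python3 -m creep '[{"tx":0,"ty":0,"tz":0,"rx":0,"ry":0,"rz":0},{"tx":0,"ty":0,"tz":0,"rx":0,"ry":0,"rz":0},{"tx":0,"ty":0,"tz":0,"rx":0,"ry":0,"rz":0},{"tx":0,"ty":0,"tz":0,"rx":0,"ry":0,"rz":0},{"tx":0,"ty":0,"tz":0,"rx":0,"ry":0,"rz":0}]' 0.0 25
python3 - <<'E'
from h import *
S=snap("side","3")
o=env.get_obs();print(o["tool_pos"],o["tool_rot"],o["force"],o["grip_width"],o["time_s"])
crop(S,(290,130,410,250),5,"pics/f2.png")
E
```

```text
time_s: 5.68
tool_pos: [0.4837, -0.2269, 0.0966]
tool_rot: [-180.0, 0.0, 132.0]
force: [-0.3, -1.1, 1.0]
grip_width: 0.0137
[ 0.48370181 -0.22691716  0.09659434] [-1.79994239e+02  5.44382348e-03  1.32024302e+02] [-0.42215236  0.56793873  0.51124115] 0.013628481108663411 5.725
```

View pics/f2.png

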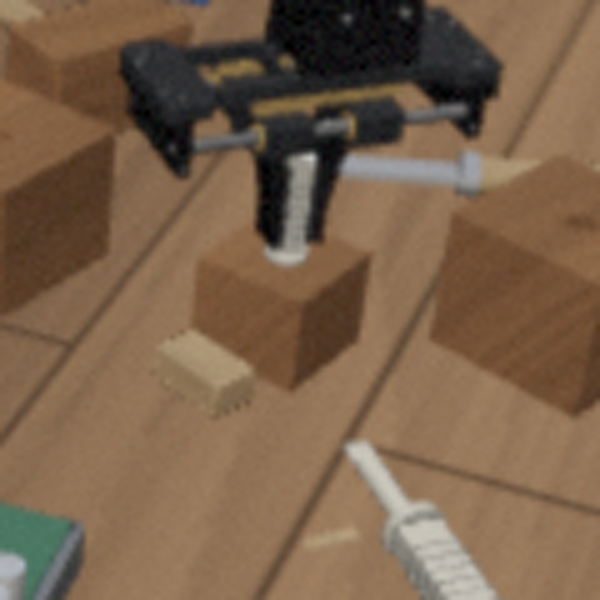

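```bash
python3 -m creep '[{"tx":0,"ty":0,"tz":-0.01,"rx":0,"ry":0,"rz":0},{"tx":0,"ty":0,"tz":-0.02,"rx":0,"ry":0,"rz":0},{"tx":0,"ty":0,"tz":-0.02,"rx":0,"ry":0,"rz":0},{"tx":0,"ty":0,"tz":-0.02,"rx":0,"ry":0,"rz":0},{"tx":0,"ty":0,"tz":-0.02,"rx":0,"ry":0,"rz":0},{"tx":0,"ty":0,"tz":0,"rx":0,"ry":0,"rz":0}]'
python3 -m creep '[{"tx":0.01346,"ty":0.02213,"tz":0,"rx":0,"ry":0,"rz":0},{"tx":0.01346,"ty":0.02213,"tz":0,"rx":0,"ry":0,"rz":0},{"tx":0.01346,"ty":0.02213,"tz":0,"rx":0,"ry":0,"rz":0},{"tx":0.01346,"ty":0.02213,"tz":0,"rx":0,"ry":0,"rz":0},{"tx":0.01346,"ty":0.02213,"tz":0,"rx":0,"ry":0,"rz":0},{"tx":0.01346,"ty":0.02213,"tz":0,"rx":0,"ry":0,"rz":0},{"tx":0.01346,"ty":0.02213,"tz":0,"rx":0,"ry":0,"rz":0},{"tx":0.01346,"ty":0.02213,"tz":0,"rx":0,"ry":0,"rz":0},{"tx":0.01346,"ty":0.02213,"tz":0,"rx":0,"ry":0,"rz":0},{"tx":0.01346,"ty":0.02213,"tz":0,"rx":0,"ry":0,"rz":0},{"tx":0.01346,"ty":0.02213,"tz":0,"rx":0,"ry":0,"rz":0},{"tx":0.01346,"ty":0.02213,"tz":0,"rx":0,"ry":0,"rz":0}]'
python3 -m creep '[{"tx":0,"ty":0,"tz":0,"rx":0,"ry":0,"rz":10.1},{"tx":0,"ty":0,"tz":0,"rx":0,"ry":0,"rz":10.1},{"tx":0,"ty":0,"tz":0,"rx":0,"ry":0,"rz":10.1},{"tx":0,"ty":0,"tz":0,"rx":0,"ry":0,"rz":10.1},{"tx":0,"ty":0,"tz":0,"rx":0,"ry":0,"rz":10.1},{"tx":0,"ty":0,"tz":0,"rx":0,"ry":0,"rz":10.1},{"tx":0,"ty":0,"tz":0,"rx":0,"ry":0,"rz":10.1},{"tx":0,"ty":0,"tz":0,"rx":0,"ry":0,"rz":10.1},{"tx":0,"ty":0,"tz":0,"rx":0,"ry":0,"rz":10.2},{"tx":0,"ty":0,"tz":0,"rx":0,"ry":0,"rz":0}]'
python3 - <<'E'
from h import *
T=snap("top","4");S=snap("side","4")
o=env.get_obs();print(o["tool_pos"],o["tool_rot"],o["force"],o["qpos"],o["grip_width"],o["time_s"])
tip=o["tool_pos"]-[0,0,.0816]
print(proj(T,tip),proj(S,tip),proj(S,tip+[0,0,.045]))
crop(T,(190,140,310,260),5,"pics/g1.png");crop(S,(210,150,310,250),6,"pics/g2.png")
E
```

```text
time_s: 6.48
tool_pos: [0.4849, -0.2273, 0.1886]
tool_rot: [179.9, 0.2, 132.0]
force: [-0.1, -0.2, -0.3]
grip_width: 0.0142
time_s: 7.98
tool_pos: [0.5725, 0.0716, 0.1855]
tool_rot: [-179.9, -0.0, 132.0]
force: [-1.0, 0.6, 0.4]
grip_width: 0.0139
time_s: 9.22
tool_pos: [0.5724, 0.0708, 0.1856]
tool_rot: [-180.0, 0.1, 41.1]
force: [-0.9, 1.2, -1.1]
grip_width: 0.0136
[0.57249427 0.07090151 0.18592461] [-1.79969614e+02  4.81938269e-02  4.12189667e+01] [-0.55347615 -0.03537459 -0.91293054] [ 17.96777442  14.31908289 -31.93668408  97.51248488   7.97347582
  70.49835498 -64.62862669] 0.013974352596166906 9.325
[[257.01952174 213.52295833]] [[270.43378309 215.92243389]] [[270.59230275 199.87943108]]
```

View pics/g1.png

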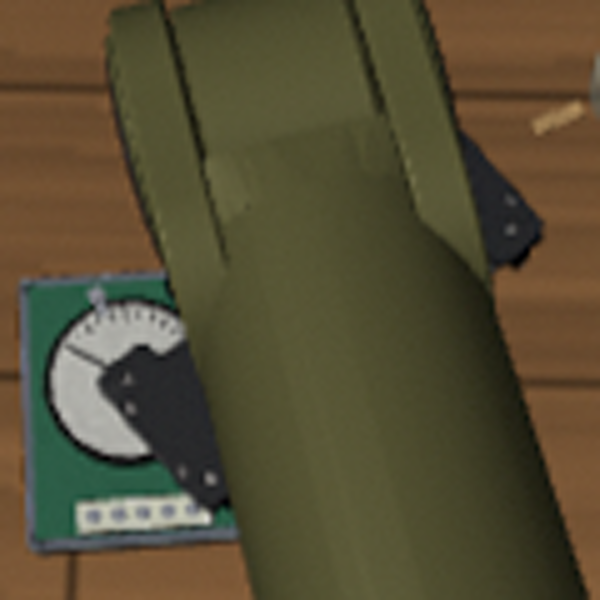

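View pics/g2.png

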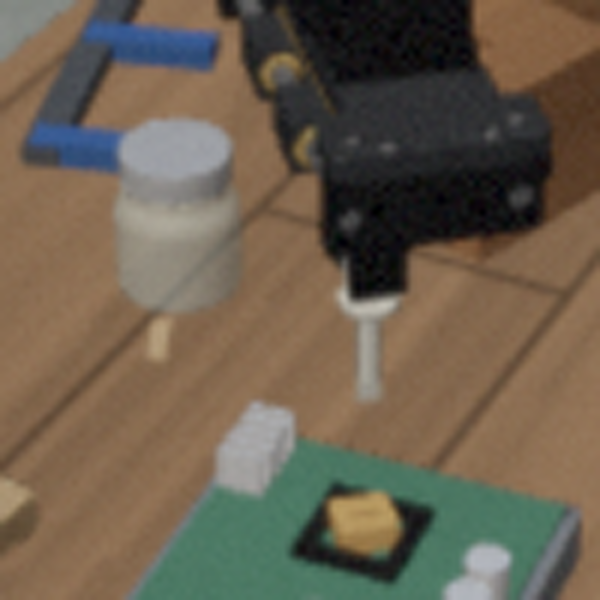

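```bash
cat > fit.py <<'E'
from h import *
from scipy.optimize import differential_evolution,minimize
K=12
def rect(cx,cy,a,w,h,z):
    c,s=np.cos(a),np.sin(a);q=np.array([[w,h],[-w,h],[-w,-h],[w,-h]])/2
    return np.c_[cx+c*q[:,0]-s*q[:,1],cy+s*q[:,0]+c*q[:,1],np.full(4,z)]
def circ(cx,cy,r,z):
    t=np.linspace(0,2*np.pi,48);return np.c_[cx+r*np.cos(t),cy+r*np.sin(t),np.full(48,z)]
def canvas(c,box,bg,layers,sig):
    x0,y0,x1,y1=box;M=np.full(((y1-y0)*K,(x1-x0)*K),bg,np.float32)
    for P,v in layers:
        uv=cv2.convexHull(np.round(((proj(c,P)+.5-[x0,y0])*K-.5)*16).astype(np.int32))
        cv2.fillPoly(M,[uv],float(v),shift=4)
    return cv2.resize(cv2.GaussianBlur(M,(0,0),sig*K),(x1-x0,y1-y0),interpolation=cv2.INTER_AREA)
E
python3 - <<'E'
from fit import *
S=load("pics/side0.npz")
box=(259,225,282,247);x0,y0,x1,y1=box;img=S["pixels"][y0:y1,x0:x1,0].astype(float)
a=np.radians(41)
def R(p):
    cx,cy,t,l,r,sl,bg,sig=p
    A=rect(cx,cy,a,.024,.022,.046);B=A-[0,0,.010]
    L=[(np.r_[A[[i,(i+1)%4]],B[[i,(i+1)%4]]],[l,r][i%2]) for i in range(4)]
    return canvas(S,box,bg,L+[(A,t),(rect(cx,cy,a,.0112,.0034,.046),sl)],sig)
yy,xx=np.mgrid[y0:y1,x0:x1];wt=np.hypot(xx-270,yy-236)<8
f=lambda p:(np.minimum(np.abs(R(p)-img),50)*wt).sum()/wt.sum()
r=differential_evolution(f,[(.56,.585),(.06,.085),(140,230),(80,180),(80,220),(30,150),(15,60),(.3,.8)],seed=1,maxiter=80,popsize=12)
print("slot side",r.x.round(4),r.fun)
S4=load("pics/side4.npz");box=(258,196,284,224);x0,y0,x1,y1=box;im4=S4["pixels"][y0:y1,x0:x1].astype(float).mean(2)
zt=.1859-.0816
def R4(p):
    cx,cy,v,fl,bg,sig,dz=p;z=zt+dz
    return canvas(S4,box,bg,[(np.r_[circ(cx,cy,.0045,z+.010),circ(cx,cy,.0045,z+.045)],v),(rect(cx,cy,np.radians(41.2),.009,.002,z).tolist()+rect(cx,cy,np.radians(41.2),.009,.002,z+.01).tolist(),v),
     (np.r_[circ(cx,cy,.012,z+.045),circ(cx,cy,.012,z+.049)],fl)],sig)
yy,xx=np.mgrid[y0:y1,x0:x1];w4=(yy>201)
for dz in (-.001,0,.001):
  f=lambda p:(np.minimum(np.abs(R4(np.r_[p,dz])-im4),50)*w4).sum()/w4.sum()
  r=differential_evolution(f,[(.56,.585),(.06,.085),(120,200),(130,220),(70,130),(.3,.8)],seed=1,maxiter=80,popsize=12)
  print("tool side",dz,r.x.round(4),r.fun)
E
```

```text
slot side [5.736000e-01 6.920000e-02 1.774809e+02 1.488010e+02 1.420310e+02
 1.490361e+02 5.600780e+01 4.711000e-01] 9.583597193110174
tool side -0.001 [5.723000e-01 6.980000e-02 1.464995e+02 1.460021e+02 1.067051e+02
 6.697000e-01] 4.891393034608214
tool side 0 [5.722000e-01 7.020000e-02 1.480880e+02 1.581594e+02 1.068159e+02
 6.335000e-01] 4.870937663080531
tool side 0.001 [5.719000e-01 7.080000e-02 1.469038e+02 1.560420e+02 1.065899e+02
 7.065000e-01] 4.885422833315976
```

```bash
python3 -m creep '[{"tx":0.0002,"ty":0.0012,"tz":0.01,"rx":0,"ry":0,"rz":0.2},{"tx":0,"ty":0,"tz":0.015,"rx":0,"ry":0,"rz":0},{"tx":0,"ty":0,"tz":0.015,"rx":0,"ry":0,"rz":0},{"tx":0,"ty":0,"tz":0.01,"rx":0,"ry":0,"rz":0},{"tx":0,"ty":0,"tz":0.005,"rx":0,"ry":0,"rz":0},{"tx":0,"ty":0,"tz":0,"rx":0,"ry":0,"rz":0}]'
python3 - <<'E'
from h import *
S=snap("side","5")
o=env.get_obs();print(o["tool_pos"],o["tool_rot"],o["force"],o["wrist_torque"],o["grip_width"],o["time_s"])
tip=o["tool_pos"]-[0,0,.0816];print(proj(S,tip))
crop(S,(245,205,295,255),12,"pics/i2.png")
E
```

```text
time_s: 10.07
tool_pos: [0.5737, 0.0701, 0.1312]
tool_rot: [-180.0, 0.0, 40.8]
force: [-0.3, 0.6, -0.1]
grip_width: 0.0142
[0.57393592 0.07022278 0.13168515] [ 1.79990661e+02 -1.24385213e-02  4.08338777e+01] [-0.06408046  0.5023768  -0.66731043] [ 0.0399527  -0.03100702 -0.01329134] 0.013979001128190826 10.125
[[269.83969249 233.83975199]]
```

View pics/i2.png

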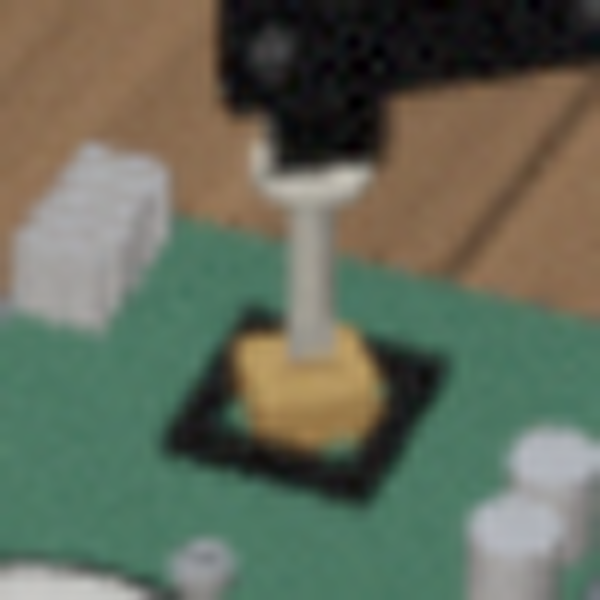

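```bash
python3 -m creep '[{"tx":0,"ty":0,"tz":0.002,"rx":0,"ry":0,"rz":0},{"tx":0,"ty":0,"tz":0.001,"rx":0,"ry":0,"rz":0},{"tx":0,"ty":0,"tz":0.0005,"rx":0,"ry":0,"rz":0},{"tx":0,"ty":0,"tz":0,"rx":0,"ry":0,"rz":0}]'
python3 -m creep '[{"tx":0,"ty":0,"tz":0.0005,"rx":0,"ry":0,"rz":0},{"tx":0,"ty":0,"tz":0.0003,"rx":0,"ry":0,"rz":0},{"tx":0,"ty":0,"tz":0,"rx":0,"ry":0,"rz":0}]'
python3 -m creep '[{"tx":0,"ty":0,"tz":0.0005,"rx":0,"ry":0,"rz":0},{"tx":0,"ty":0,"tz":0.0003,"rx":0,"ry":0,"rz":0},{"tx":0,"ty":0,"tz":0,"rx":0,"ry":0,"rz":0}]'
```

```text
time_s: 10.62
tool_pos: [0.5738, 0.0701, 0.128]
tool_rot: [180.0, 0.0, 40.8]
force: [-0.8, 0.5, 0.1]
grip_width: 0.0142
time_s: 11.0
tool_pos: [0.5738, 0.0701, 0.1272]
tool_rot: [180.0, 0.0, 40.8]
force: [-0.3, 0.2, 0.3]
grip_width: 0.0138
time_s: 11.38
tool_pos: [0.5738, 0.0701, 0.1264]
tool_rot: [180.0, 0.0, 40.8]
force: [-0.1, 0.0, -0.3]
grip_width: 0.0142
```

```bash
python3 -m creep '[{"tx":0,"ty":0,"tz":0.0005,"rx":0,"ry":0,"rz":0},{"tx":0,"ty":0,"tz":0.0005,"rx":0,"ry":0,"rz":0},{"tx":0,"ty":0,"tz":0,"rx":0,"ry":0,"rz":0}]'
python3 -m creep '[{"tx":0,"ty":0,"tz":0.0005,"rx":0,"ry":0,"rz":0},{"tx":0,"ty":0,"tz":0,"rx":0,"ry":0,"rz":0}]'
python3 -m creep '[{"tx":0,"ty":0,"tz":0.0005,"rx":0,"ry":0,"rz":0},{"tx":0,"ty":0,"tz":0,"rx":0,"ry":0,"rz":0}]'
```

```text
time_s: 11.75
tool_pos: [0.5737, 0.0701, 0.1254]
tool_rot: [180.0, 0.0, 40.8]
force: [-0.8, -0.1, 0.5]
grip_width: 0.014
time_s: 12.0
tool_pos: [0.5737, 0.0701, 0.1249]
tool_rot: [-180.0, 0.0, 40.8]
force: [0.0, 0.0, -0.5]
grip_width: 0.0136
time_s: 12.25
tool_pos: [0.5738, 0.0701, 0.1244]
tool_rot: [180.0, 0.0, 40.8]
force: [0.0, 0.3, -0.4]
grip_width: 0.0138
```

```bash
python3 -m creep '[{"tx":0,"ty":0,"tz":0.0007,"rx":0,"ry":0,"rz":0},{"tx":0,"ty":0,"tz":0.0007,"rx":0,"ry":0,"rz":0},{"tx":0,"ty":0,"tz":0.0006,"rx":0,"ry":0,"rz":0},{"tx":0,"ty":0,"tz":0,"rx":0,"ry":0,"rz":0}]'
python3 -m creep '[{"tx":0,"ty":0,"tz":0.0005,"rx":0,"ry":0,"rz":0},{"tx":0,"ty":0,"tz":0.0005,"rx":0,"ry":0,"rz":0},{"tx":0,"ty":0,"tz":0,"rx":0,"ry":0,"rz":0}]'
python3 -m creep '[{"tx":0,"ty":0,"tz":0.0005,"rx":0,"ry":0,"rz":0},{"tx":0,"ty":0,"tz":0,"rx":0,"ry":0,"rz":0}]'
```

```text
time_s: 12.75
tool_pos: [0.5737, 0.0701, 0.1224]
tool_rot: [180.0, 0.0, 40.8]
force: [0.8, 0.3, -0.2]
grip_width: 0.0137
time_s: 13.12
tool_pos: [0.5737, 0.0701, 0.1214]
tool_rot: [-180.0, 0.0, 40.8]
force: [0.1, -0.1, -0.1]
grip_width: 0.014
time_s: 13.38
tool_pos: [0.5739, 0.0701, 0.1211]
tool_rot: [180.0, -0.0, 40.8]
force: [-0.6, 0.5, 0.0]
grip_width: 0.0142
```

```bash
python3 -m creep '[{"tx":0,"ty":0,"tz":0.0005,"rx":0,"ry":0,"rz":0},{"tx":0,"ty":0,"tz":0,"rx":0,"ry":0,"rz":0}]'
python3 -m creep '[{"tx":0,"ty":0,"tz":0.0005,"rx":0,"ry":0,"rz":0},{"tx":0,"ty":0,"tz":0,"rx":0,"ry":0,"rz":0}]'
python3 - <<'E'
from h import *
T=snap("top","6");S=snap("side","6")
o=env.get_obs();print(o["tool_pos"],o["tool_rot"],o["force"],o["wrist_torque"],o["time_s"])
crop(S,(245,205,295,255),12,"pics/j2.png");crop(T,(180,160,290,260),7,"pics/j1.png")
E
```

```text
time_s: 13.62
tool_pos: [0.5739, 0.0701, 0.1207]
tool_rot: [180.0, -0.0, 40.8]
force: [0.9, -0.5, 2.0]
grip_width: 0.0139
time_s: 13.88
tool_pos: [0.5739, 0.0701, 0.1201]
tool_rot: [180.0, -0.0, 40.8]
force: [-1.1, 0.2, 3.6]
grip_width: 0.014
[0.57388958 0.07012961 0.12009242] [ 1.79987538e+02 -7.82929518e-03  4.08268498e+01] [0.29872066 0.73114217 3.40737491] [-0.02981144  0.20237336  0.0302483 ] 13.975
```

View pics/j2.png

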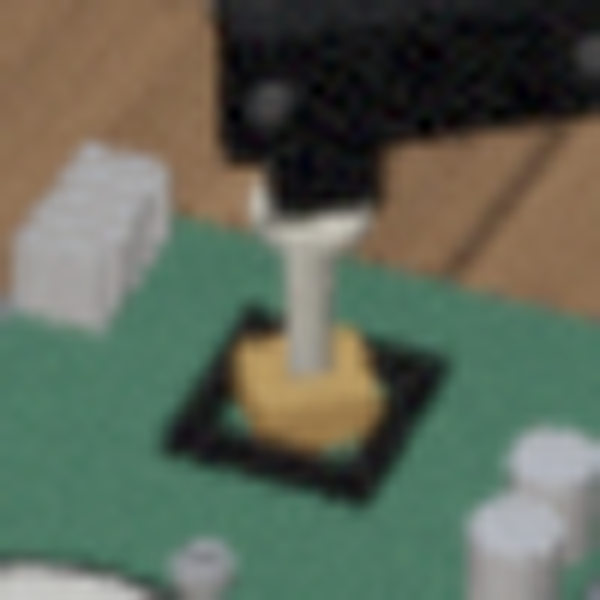

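View pics/j1.png

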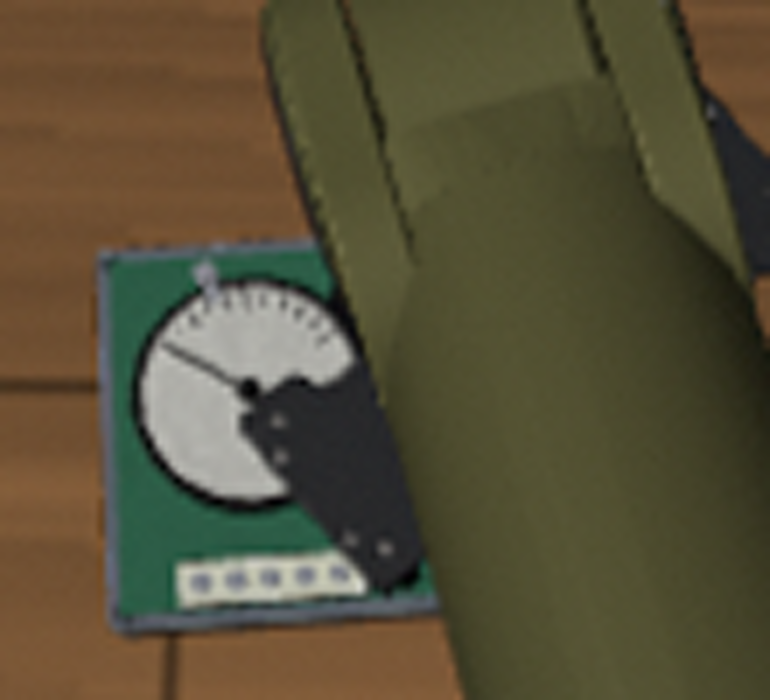

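```bash
python3 -m creep '[{"tx":0,"ty":0,"tz":-0.0008,"rx":0,"ry":0,"rz":0},{"tx":0,"ty":0,"tz":0,"rx":0,"ry":0,"rz":2},{"tx":0,"ty":0,"tz":0,"rx":0,"ry":0,"rz":2},{"tx":0,"ty":0,"tz":0,"rx":0,"ry":0,"rz":2},{"tx":0,"ty":0,"tz":0,"rx":0,"ry":0,"rz":0}]'
python3 -m creep '[{"tx":0,"ty":0,"tz":0,"rx":0,"ry":0,"rz":2},{"tx":0,"ty":0,"tz":0,"rx":0,"ry":0,"rz":2},{"tx":0,"ty":0,"tz":0,"rx":0,"ry":0,"rz":2},{"tx":0,"ty":0,"tz":0,"rx":0,"ry":0,"rz":0}]'
python3 - <<'E'
from h import *
o=env.get_obs();print(o["force"],o["wrist_torque"])
E
python3 -m creep '[{"tx":0,"ty":0,"tz":0,"rx":0,"ry":0,"rz":2},{"tx":0,"ty":0,"tz":0,"rx":0,"ry":0,"rz":2},{"tx":0,"ty":0,"tz":0,"rx":0,"ry":0,"rz":2},{"tx":0,"ty":0,"tz":0,"rx":0,"ry":0,"rz":0}]'
python3 - <<'E'
from h import *
o=env.get_obs();print(o["force"],o["wrist_torque"])
T=snap("top","7");crop(T,(180,180,240,250),9,"pics/k1.png");print(env.get_obs()["time_s"])
E
```

```text
time_s: 14.6
tool_pos: [0.5739, 0.0699, 0.1208]
tool_rot: [180.0, -0.0, 34.8]
force: [0.5, -1.2, 2.3]
grip_width: 0.0136
time_s: 15.1
tool_pos: [0.574, 0.0697, 0.1208]
tool_rot: [180.0, -0.0, 28.8]
force: [1.4, -1.4, 1.6]
grip_width: 0.0138
[ 1.36762264 -1.41446614  1.6468003 ] [-0.56335964 -0.34457666 -0.01406928]
time_s: 15.6
tool_pos: [0.574, 0.0697, 0.1208]
tool_rot: [180.0, -0.0, 22.8]
force: [1.2, -2.5, 2.4]
grip_width: 0.0141
[ 1.20889594 -2.5403342   2.40189112] [-0.90436828 -0.47078561  0.0529722 ]
15.65
```

View pics/k1.png

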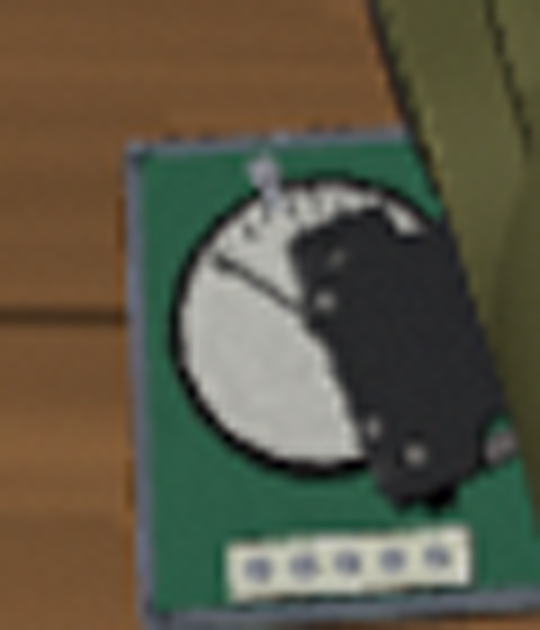

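```bash
python3 -m creep '[{"tx":0,"ty":0.0004,"tz":0,"rx":0,"ry":0,"rz":2},{"tx":0,"ty":0,"tz":0,"rx":0,"ry":0,"rz":2},{"tx":0,"ty":0,"tz":0,"rx":0,"ry":0,"rz":2},{"tx":0,"ty":0,"tz":0,"rx":0,"ry":0,"rz":2},{"tx":0,"ty":0,"tz":0,"rx":0,"ry":0,"rz":0}]'
python3 - <<'E'
from h import *
o=env.get_obs();print(o["force"],o["wrist_torque"])
S=snap("side","8");crop(S,(205,240,290,300),8,"pics/l2.png");print(env.get_obs()["time_s"])
S0=load("pics/side0.npz");T0=load("pics/top0.npz");T6=load("pics/top6.npz")
crop(S0,(205,240,290,300),8,"pics/l0.png")
# rectified dial views
for n,c in(("S0",S0),("S8",S),("T0",T0)):
    z=.040;ctr=ray(c,{"S":(245.3,264.2),"T":(215.6,215.6)}[n[0]],z)
    g=np.linspace(-.055,.055,441);X,Y=np.meshgrid(g,g)
    # rows: +x up, cols: +y left
    P=np.stack([ctr[0]-Y,ctr[1]-X,np.full_like(X,z)],-1).reshape(-1,3)
    uv=proj(c,P).astype(np.float32).reshape(441,441,2)
    a=cv2.remap(c["pixels"],uv[...,0],uv[...,1],cv2.INTER_CUBIC);cv2.imwrite(f"pics/r{n}.png",a[:,:,::-1]);print(n,ctr)
a=np.hstack([cv2.imread(f"pics/r{n}.png") for n in("S0","S8")]);cv2.imwrite("pics/r.png",cv2.resize(a,(800,400)))
E
```

```text
time_s: 16.27
tool_pos: [0.5739, 0.0698, 0.1207]
tool_rot: [180.0, 0.0, 14.8]
force: [1.0, -2.1, 1.7]
grip_width: 0.0136
[ 0.98359396 -2.13809627  1.71066919] [-0.88681929 -0.44227344  0.06822079]
16.325
S0 [0.58013704 0.17890007 0.04      ]
S8 [0.58013704 0.17890007 0.04      ]
T0 [0.57656779 0.18400837 0.04      ]
```

View pics/r.png

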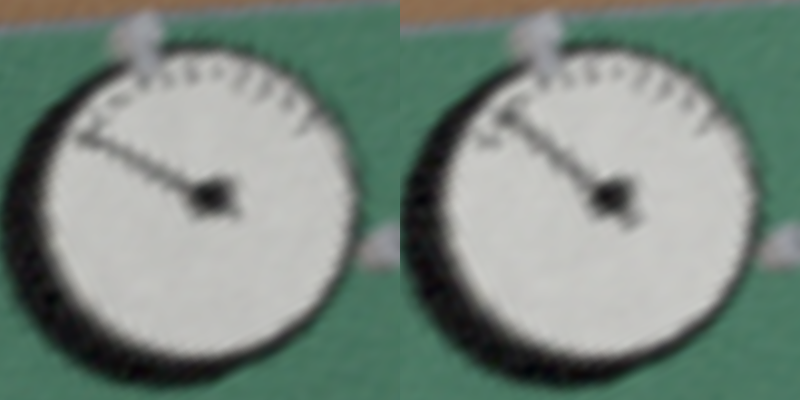

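View pics/rT0.png

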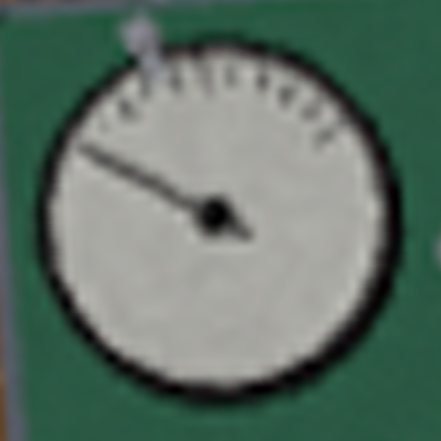

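```bash
python3 -m creep '[{"tx":0,"ty":0.0002,"tz":0,"rx":0,"ry":0,"rz":2},{"tx":0,"ty":0,"tz":0,"rx":0,"ry":0,"rz":2},{"tx":0,"ty":0,"tz":0,"rx":0,"ry":0,"rz":2},{"tx":0,"ty":0,"tz":0,"rx":0,"ry":0,"rz":2},{"tx":0,"ty":0,"tz":0,"rx":0,"ry":0,"rz":2},{"tx":0,"ty":0,"tz":0,"rx":0,"ry":0,"rz":2},{"tx":0,"ty":0,"tz":0,"rx":0,"ry":0,"rz":0}]'
python3 -m creep '[{"tx":0,"ty":0,"tz":0,"rx":0,"ry":0,"rz":2},{"tx":0,"ty":0,"tz":0,"rx":0,"ry":0,"rz":2},{"tx":0,"ty":0,"tz":0,"rx":0,"ry":0,"rz":2},{"tx":0,"ty":0,"tz":0,"rx":0,"ry":0,"rz":2},{"tx":0,"ty":0,"tz":0,"rx":0,"ry":0,"rz":2},{"tx":0,"ty":0,"tz":0,"rx":0,"ry":0,"rz":2},{"tx":0,"ty":0,"tz":0,"rx":0,"ry":0,"rz":0}]'
cat > look.py <<'E'
from h import *
import sys
tag=sys.argv[1]
S=snap("side",tag);z=.040;ctr=ray(S,(245.3,264.2),z)
g=np.linspace(-.055,.055,441);X,Y=np.meshgrid(g,g)
P=np.stack([ctr[0]-Y,ctr[1]-X,np.full_like(X,z)],-1).reshape(-1,3)
uv=proj(S,P).astype(np.float32).reshape(441,441,2)
a=cv2.remap(S["pixels"],uv[...,0],uv[...,1],cv2.INTER_CUBIC);cv2.imwrite(f"pics/r{tag}.png",a[:,:,::-1])
x,y,w,h=205,240,85,60
b=cv2.resize(S["pixels"][y:y+h,x:x+w,::-1],(624,441),interpolation=cv2.INTER_CUBIC)
cv2.imwrite(f"pics/rr{tag}.png",cv2.resize(np.hstack([a[:,:,::-1],b]),(800,331)))
o=env.get_obs();print(o["force"],o["wrist_torque"],o["tool_pos"],o["tool_rot"],o["time_s"])
E
python3 look.py 9
```

```text
time_s: 17.2
tool_pos: [0.5739, 0.0697, 0.1207]
tool_rot: [-180.0, 0.0, 2.8]
force: [1.0, -3.0, 2.3]
grip_width: 0.0139
time_s: 18.08
tool_pos: [0.5739, 0.0698, 0.1207]
tool_rot: [-180.0, 0.0, -9.2]
force: [0.5, -0.8, 2.1]
grip_width: 0.0137
[ 1.31950079 -1.51694905  1.34481547] [-0.29627203 -0.18239146  0.05792511] [0.57390974 0.0697254  0.12071927] [-1.79997459e+02  7.28833242e-03 -9.16812662e+00] 18.125
```

View pics/rr9.png

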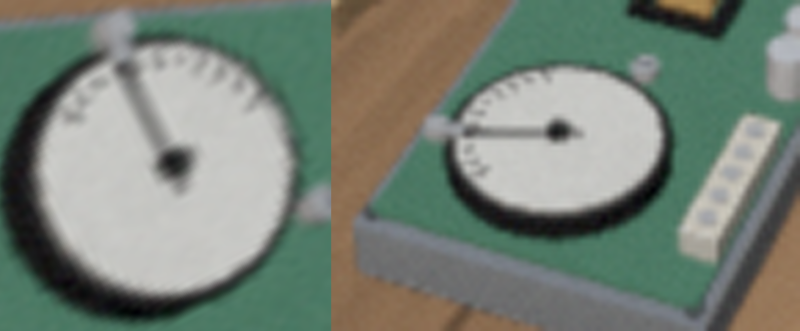

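```bash
python3 -m creep '[{"tx":0,"ty":0,"tz":0,"rx":0,"ry":0,"rz":1.5},{"tx":0,"ty":0,"tz":0,"rx":0,"ry":0,"rz":1},{"tx":0,"ty":0,"tz":0,"rx":0,"ry":0,"rz":0}]'
python3 look.py 10; python3 - <<'E'
from h import *
crop(load("pics/side10.npz"),(215,248,260,276),17,"pics/m.png")
E
```

```text
time_s: 18.5
tool_pos: [0.5739, 0.0697, 0.1207]
tool_rot: [-180.0, 0.0, -11.7]
force: [0.6, -1.3, 1.7]
grip_width: 0.0139
[ 0.94794044 -1.01112224  2.48802565] [-0.1580444  -0.06815214  0.05316655] [0.5739058  0.06972886 0.12069265] [-1.79997263e+02  9.65072863e-03 -1.16631688e+01] 18.55
```

View pics/r10.png

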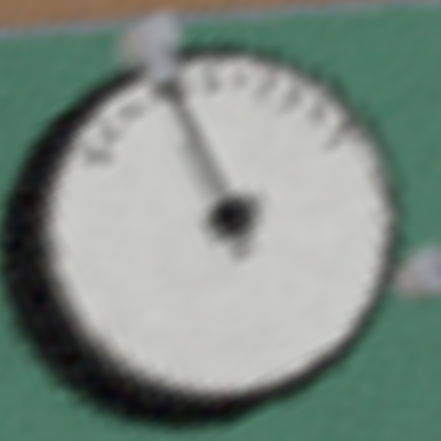

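View pics/m.png

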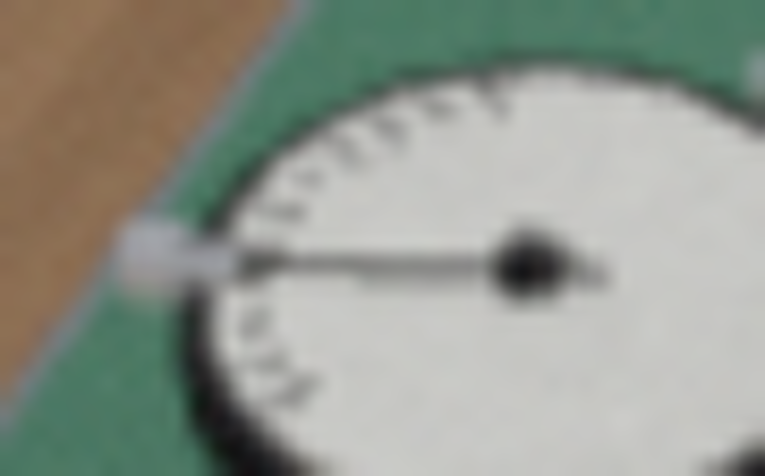

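```bash
python3 -m creep '[{"tx":0,"ty":0,"tz":0,"rx":0,"ry":0,"rz":0},{"tx":0,"ty":0,"tz":0,"rx":0,"ry":0,"rz":0},{"tx":0,"ty":0,"tz":0,"rx":0,"ry":0,"rz":-2},{"tx":0,"ty":0,"tz":0,"rx":0,"ry":0,"rz":-2},{"tx":0,"ty":0,"tz":0,"rx":0,"ry":0,"rz":-2},{"tx":0,"ty":0,"tz":0,"rx":0,"ry":0,"rz":0}]'
python3 -m creep '[{"tx":0,"ty":0,"tz":-0.002,"rx":0,"ry":0,"rz":0},{"tx":0,"ty":0,"tz":-0.003,"rx":0,"ry":0,"rz":0},{"tx":0,"ty":0,"tz":-0.005,"rx":0,"ry":0,"rz":0},{"tx":0,"ty":0,"tz":0,"rx":0,"ry":0,"rz":0}]'
python3 look.py 11
```

```text
time_s: 19.3
tool_pos: [0.5739, 0.0697, 0.1207]
tool_rot: [-180.0, 0.0, -5.6]
force: [0.6, -0.2, 2.1]
grip_width: 0.0139
time_s: 19.8
tool_pos: [0.5742, 0.0696, 0.1312]
tool_rot: [180.0, -0.0, -5.7]
force: [0.2, -0.2, -0.9]
grip_width: 0.0136
[-0.75522166  0.20130209 -0.5534734 ] [ 0.07620488  0.05572775 -0.01678681] [0.57401461 0.06953788 0.13096426] [ 1.79994371e+02 -1.05236161e-02 -5.67999861e+00] 19.85
```

View pics/rr11.png

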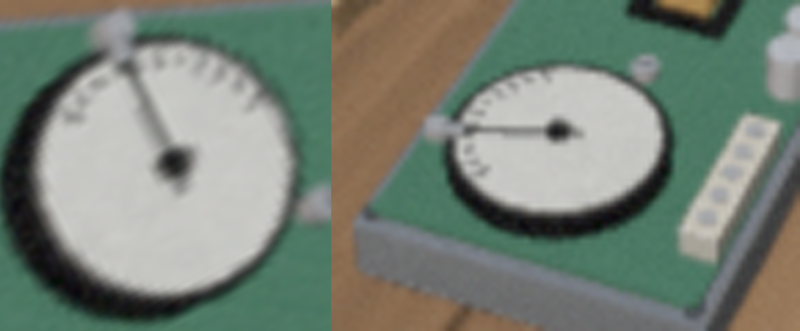

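```bash
python3 -m creep '[{"tx":0,"ty":0,"tz":-0.018,"rx":0,"ry":0,"rz":0},{"tx":0,"ty":0,"tz":-0.02,"rx":0,"ry":0,"rz":0},{"tx":0,"ty":0,"tz":-0.018,"rx":0,"ry":0,"rz":0},{"tx":0,"ty":0,"tz":0,"rx":0,"ry":0,"rz":-10.6},{"tx":0,"ty":0,"tz":0,"rx":0,"ry":0,"rz":-10.6},{"tx":0,"ty":0,"tz":0,"rx":0,"ry":0,"rz":-10.6},{"tx":0,"ty":0,"tz":0,"rx":0,"ry":0,"rz":-10.6},{"tx":0,"ty":0,"tz":0,"rx":0,"ry":0,"rz":-10.6},{"tx":0,"ty":0,"tz":0,"rx":0,"ry":0,"rz":-10.6},{"tx":0,"ty":0,"tz":0,"rx":0,"ry":0,"rz":-10.6},{"tx":0,"ty":0,"tz":0,"rx":0,"ry":0,"rz":-10.6},{"tx":0,"ty":0,"tz":0,"rx":0,"ry":0,"rz":-10.6},{"tx":0,"ty":0,"tz":0,"rx":0,"ry":0,"rz":-10.6},{"tx":0,"ty":0,"tz":0,"rx":0,"ry":0,"rz":-10.6},{"tx":0,"ty":0,"tz":0,"rx":0,"ry":0,"rz":-10.6},{"tx":0,"ty":0,"tz":0,"rx":0,"ry":0,"rz":-10.5},{"tx":0,"ty":0,"tz":0,"rx":0,"ry":0,"rz":0}]'
python3 -m creep '[{"tx":-0.0133,"ty":-0.0221,"tz":0,"rx":0,"ry":0,"rz":0},{"tx":-0.0133,"ty":-0.0221,"tz":0,"rx":0,"ry":0,"rz":0},{"tx":-0.0133,"ty":-0.0221,"tz":0,"rx":0,"ry":0,"rz":0},{"tx":-0.0133,"ty":-0.0221,"tz":0,"rx":0,"ry":0,"rz":0},{"tx":-0.0133,"ty":-0.0221,"tz":0,"rx":0,"ry":0,"rz":0},{"tx":-0.0133,"ty":-0.0221,"tz":0,"rx":0,"ry":0,"rz":0},{"tx":-0.0133,"ty":-0.0221,"tz":0,"rx":0,"ry":0,"rz":0},{"tx":-0.0133,"ty":-0.0221,"tz":0,"rx":0,"ry":0,"rz":0},{"tx":-0.0133,"ty":-0.0221,"tz":0,"rx":0,"ry":0,"rz":0},{"tx":-0.0133,"ty":-0.0221,"tz":0,"rx":0,"ry":0,"rz":0},{"tx":-0.0133,"ty":-0.0221,"tz":0,"rx":0,"ry":0,"rz":0},{"tx":-0.0133,"ty":-0.0221,"tz":0,"rx":0,"ry":0,"rz":0},{"tx":0,"ty":0,"tz":0,"rx":0,"ry":0,"rz":0},{"tx":0,"ty":0,"tz":0,"rx":0,"ry":0,"rz":0}]'
python3 - <<'E'
from h import *
T=snap("top","12");S=snap("side","12")
o=env.get_obs();print(o["tool_pos"],o["tool_rot"],o["time_s"])
crop(T,(185,180,290,260),7,"pics/n1.png");crop(S,(310,120,390,210),6,"pics/n2.png")
E
```

```text
time_s: 21.98
tool_pos: [0.5742, 0.0694, 0.1875]
tool_rot: [180.0, 0.0, 131.9]
force: [-0.2, -1.0, -0.1]
grip_width: 0.0139
time_s: 23.72
tool_pos: [0.4843, -0.2254, 0.1871]
tool_rot: [180.0, 0.0, 132.0]
force: [0.7, -0.1, -0.2]
grip_width: 0.0139
[ 0.48444777 -0.2250484   0.18699265] [1.79969101e+02 5.68252090e-03 1.32089998e+02] 23.825
```

View pics/n1.png

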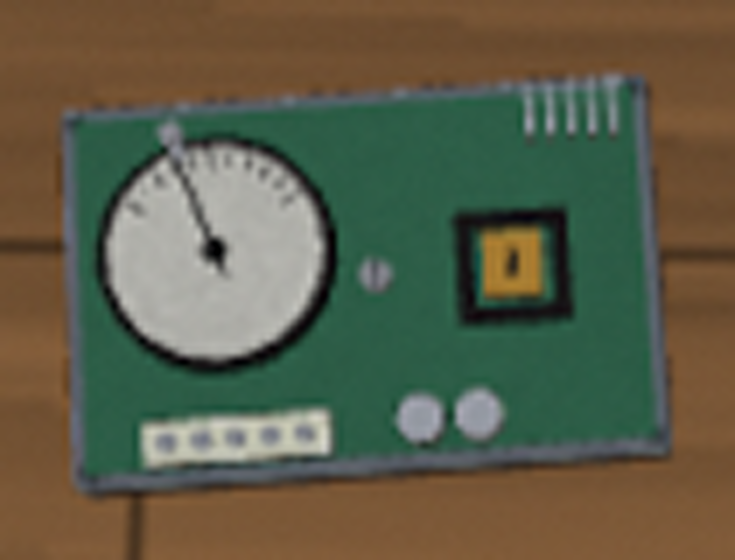

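View pics/n2.png

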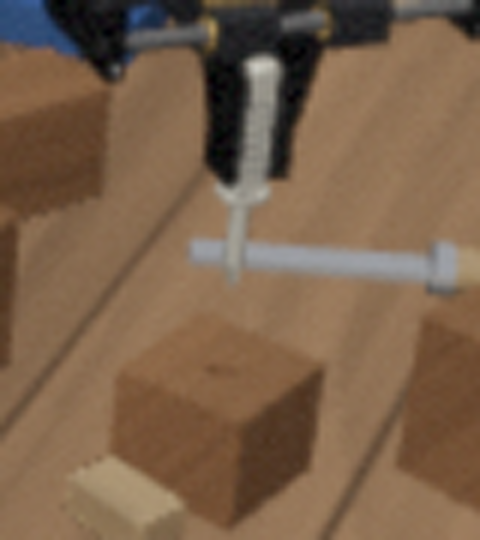

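```bash
python3 - <<'E'
from fit import *
S=load("pics/side12.npz")
box=(336,174,357,189);x0,y0,x1,y1=box
img=S["pixels"][y0:y1,x0:x1].astype(float).mean(2)
d=img.max()-img
print(img.astype(int))
def R(p):
    cx,cy,v,bg,sig=p
    return canvas(S,box,bg,[(circ(cx,cy,.00725,.06),v)],sig)
wt=np.zeros_like(img);wt[4:12,4:16]=1
f=lambda p:(np.abs(R(p)-img)*wt).sum()/wt.sum()
r=differential_evolution(f,[(.465,.505),(-.245,-.205),(20,90),(70,130),(.3,.8)],seed=1,maxiter=80,popsize=12);print("hole",r.x.round(4),r.fun)
o=env.get_obs();zt=o["tool_pos"][2]-.0816;print(zt)
print("tip proj",proj(S,o["tool_pos"]-[0,0,.0816]),"hole proj expected at stand pose",proj(S,[.4837,-.2269,.06]))
c0,s0=np.cos(np.radians(132)),np.sin(np.radians(132))
for n,p in(("from grasp",[.4837,-.2269]),("hole",r.x[:2]+[.0003,.0007])):
    dx=np.array(p)-o["tool_pos"][:2];print(n,"tx",dx[0]*c0+dx[1]*s0,"ty",dx[0]*s0-dx[1]*c0)
crop(S,(325,155,375,195),14,"pics/o.png")
E
```

```text
[[119 119 119 113 110 108 105 106 105 107 106 103 103 109 112 120 117 114
  109 111 111]
 [117 114 111 105 103 104 105 107 106 107 102 101 101 100 103 107 104 110
  109 111 115]
 [114 107 106 106 106 108 105 105 107 102 100 100  99 100 101  99  99 104
  104 113 114]
 [105 106 102 104 108 107 107 102 102 100 101 102 103  99  99 100 100  99
  103 103 104]
 [104 105 107 103 105 104 104 102 101 100 102 102 105 100  99  99 101 101
   99 101  99]
 [105 106 101 105 103 103 102 101  99 103 103 101  99  99 106 101 102 101
   97  99 102]
 [107 107 104 105 102  99 101  99  99  96  98  98 100 104 101  99 100  97
   98 101 100]
 [105 104 102 100 100 101 100  99  88  80  88  91  91  95  98  95 100 100
  100 101 101]
 [102 105 101 102 100 102 105 104  98  90  91  93  91  93  98  98  97  98
  100 100 101]
 [ 97 101 101 105 103 102 104  98 101 100 100  99 101  99 101  98 101  98
   99 101  97]
 [ 90  97 105 103 106 102 100 101 103 102 101 100  99  98  98  97  97 100
   97  99  98]
 [ 85  91  95  96 104  98 100 100 102  98 100 101 100 101 100 100 100  99
  100  99  93]
 [ 88  87  89  85  93  92  99 100 100  99  97  98  98  97 102 102 100  99
   98  92  79]
 [ 86  85  87  82  86  86  84  95  97  96  96  99 101 102 102 101  99  92
   80  69  64]
 [ 87  84  85  87  85  85  86  84  86  90  94  97  99 100 101  99  94  82
   65  59  59]]
hole [  0.4822  -0.2229  89.9832 101.2302   0.3171] 1.8845015101962617
0.1053926474739296
tip proj [[347.7554936  166.65374852]] hole proj expected at stand pose [[346.40594296 180.48641898]]
from grasp tx -0.0008756534326076978 ty -0.0017946659484108412
hole tx 0.0034423692156135242 ty 0.00046774369828625375
```

View pics/o.png

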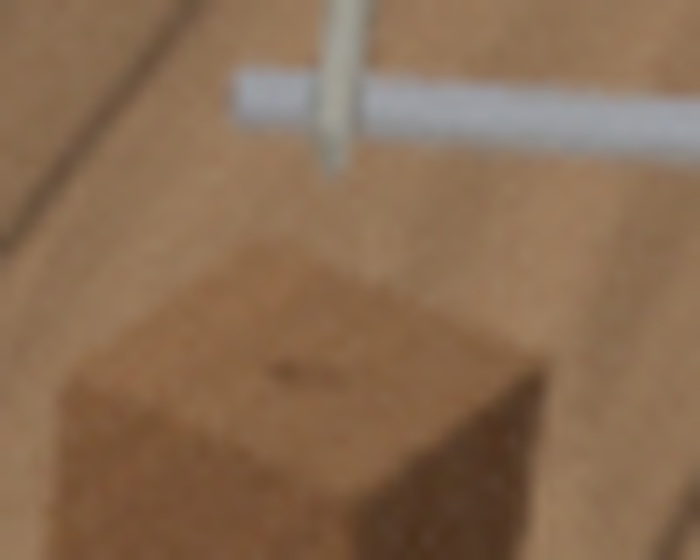

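```bash
python3 -m creep '[{"tx":-0.0009,"ty":-0.0018,"tz":0,"rx":0,"ry":0,"rz":0},{"tx":0,"ty":0,"tz":0.015,"rx":0,"ry":0,"rz":0},{"tx":0,"ty":0,"tz":0.015,"rx":0,"ry":0,"rz":0},{"tx":0,"ty":0,"tz":0.01,"rx":0,"ry":0,"rz":0},{"tx":0,"ty":0,"tz":0,"rx":0,"ry":0,"rz":0}]'
python3 -m creep '[{"tx":0,"ty":0,"tz":0.003,"rx":0,"ry":0,"rz":0},{"tx":0,"ty":0,"tz":0.003,"rx":0,"ry":0,"rz":0},{"tx":0,"ty":0,"tz":0.003,"rx":0,"ry":0,"rz":0},{"tx":0,"ty":0,"tz":0.003,"rx":0,"ry":0,"rz":0},{"tx":0,"ty":0,"tz":0,"rx":0,"ry":0,"rz":0}]'
```

```text
time_s: 24.45
tool_pos: [0.4823, -0.228, 0.1453]
tool_rot: [-180.0, -0.1, 132.0]
force: [1.1, -0.1, 0.1]
grip_width: 0.0136
time_s: 25.08
tool_pos: [0.4829, -0.2284, 0.1345]
tool_rot: [-180.0, -0.0, 132.0]
force: [-1.2, -0.6, -0.5]
grip_width: 0.014
```

```bash
python3 -m creep '[{"tx":0,"ty":0,"tz":0,"rx":0,"ry":0,"rz":0},{"tx":0,"ty":0,"tz":0,"rx":0,"ry":0,"rz":0}]'; python3 - <<'E'
from h import *
S=snap("side","13");o=env.get_obs();print(o["tool_pos"],o["force"],o["wrist_torque"]);crop(S,(320,130,380,200),8,"pics/p.png")
E
```

```text
time_s: 25.32
tool_pos: [0.4831, -0.2285, 0.1348]
tool_rot: [-180.0, 0.0, 132.0]
force: [-0.3, 0.3, -0.2]
grip_width: 0.014
[ 0.4831498  -0.22846705  0.13485612] [ 0.18627144 -0.13674924 -1.25313242] [ 0.04050979 -0.15854516  0.01741744]
```

View pics/p.png

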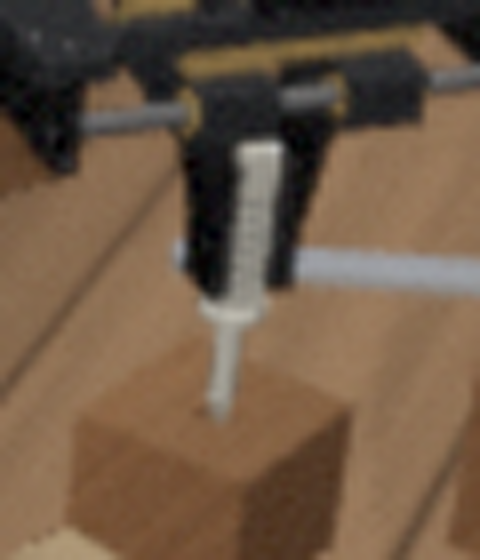

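```bash
python3 -m creep '[{"tx":0.0003,"ty":0.0008,"tz":0,"rx":0,"ry":0,"rz":0},{"tx":0.0003,"ty":0.0008,"tz":0,"rx":0,"ry":0,"rz":0},{"tx":0,"ty":0,"tz":0.003,"rx":0,"ry":0,"rz":0},{"tx":0,"ty":0,"tz":0.003,"rx":0,"ry":0,"rz":0},{"tx":0,"ty":0,"tz":0.003,"rx":0,"ry":0,"rz":0},{"tx":0,"ty":0,"tz":0,"rx":0,"ry":0,"rz":0}]'
python3 -m creep '[{"tx":0,"ty":0,"tz":0.004,"rx":0,"ry":0,"rz":0},{"tx":0,"ty":0,"tz":0.004,"rx":0,"ry":0,"rz":0},{"tx":0,"ty":0,"tz":0.004,"rx":0,"ry":0,"rz":0},{"tx":0,"ty":0,"tz":0.004,"rx":0,"ry":0,"rz":0},{"tx":0,"ty":0,"tz":0,"rx":0,"ry":0,"rz":0}]'
```

```text
time_s: 26.12
tool_pos: [0.4836, -0.2268, 0.1254]
tool_rot: [-180.0, -0.0, 132.0]
force: [0.1, 0.3, -0.1]
grip_width: 0.0141
time_s: 26.75
tool_pos: [0.4836, -0.2268, 0.1093]
tool_rot: [-180.0, -0.0, 132.0]
force: [0.2, -0.3, 0.2]
grip_width: 0.0141
```

```bash
python3 -m creep '[{"tx":0,"ty":0,"tz":0.004,"rx":0,"ry":0,"rz":0},{"tx":0,"ty":0,"tz":0.004,"rx":0,"ry":0,"rz":0},{"tx":0,"ty":0,"tz":0.003,"rx":0,"ry":0,"rz":0},{"tx":0,"ty":0,"tz":0,"rx":0,"ry":0,"rz":0}]'
python3 -m creep '[{"tx":0,"ty":0,"tz":0.001,"rx":0,"ry":0,"rz":0},{"tx":0,"ty":0,"tz":0.0005,"rx":0,"ry":0,"rz":0},{"tx":0,"ty":0,"tz":0,"rx":0,"ry":0,"rz":0}]'
```

```text
time_s: 27.25
tool_pos: [0.4837, -0.2268, 0.0984]
tool_rot: [-180.0, -0.0, 132.0]
force: [0.7, -0.2, 0.8]
grip_width: 0.0137
time_s: 27.62
tool_pos: [0.4839, -0.2269, 0.0973]
tool_rot: [-180.0, 0.0, 132.0]
force: [0.4, 0.0, -1.3]
grip_width: 0.0139
```

Still no contact, about 0.7 mm above the pick height; I'll let it down a little more, then release.

```bash
python3 -m creep '[{"tx":0,"ty":0,"tz":0.0006,"rx":0,"ry":0,"rz":0},{"tx":0,"ty":0,"tz":0,"rx":0,"ry":0,"rz":0}]'
python3 -m creep '[{"tx":0,"ty":0,"tz":0,"rx":0,"ry":0,"rz":0},{"tx":0,"ty":0,"tz":0,"rx":0,"ry":0,"rz":0},{"tx":0,"ty":0,"tz":0,"rx":0,"ry":0,"rz":0},{"tx":0,"ty":0,"tz":0,"rx":0,"ry":0,"rz":0}]' 0.05
python3 - <<'E'
from h import *
S=snap("side","14");o=env.get_obs();print(o["tool_pos"],o["force"],o["time_s"]);crop(S,(310,130,390,210),7,"pics/q.png")
E
```

```text
time_s: 27.88
tool_pos: [0.4839, -0.2269, 0.0966]
tool_rot: [-180.0, 0.0, 132.0]
force: [0.4, 0.1, 0.1]
grip_width: 0.014
time_s: 28.38
tool_pos: [0.4839, -0.2269, 0.0967]
tool_rot: [-180.0, 0.0, 132.0]
force: [-0.1, -0.5, -0.2]
grip_width: 0.0452
[ 0.48386133 -0.22693884  0.09664132] [-0.17117569  0.564861   -0.43112933] 28.425
```

View pics/q.png

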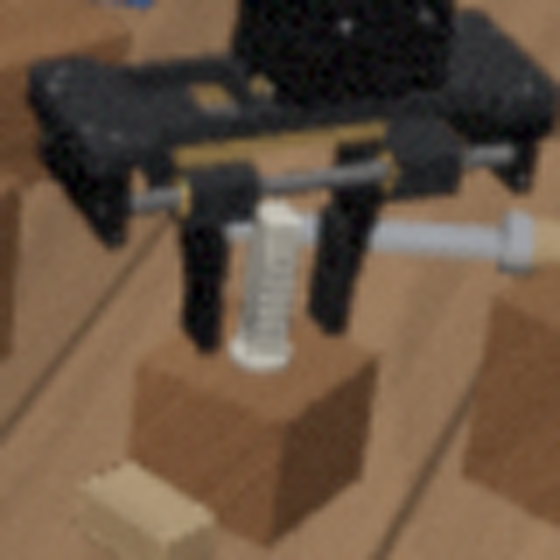

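Released with the tool standing flange-down on the stand at about (262,358). I'll lift clear.

```bash
python3 -m creep '[{"tx":0,"ty":0,"tz":-0.01,"rx":0,"ry":0,"rz":0},{"tx":0,"ty":0,"tz":-0.02,"rx":0,"ry":0,"rz":0},{"tx":0,"ty":0,"tz":-0.025,"rx":0,"ry":0,"rz":0},{"tx":0,"ty":0,"tz":-0.025,"rx":0,"ry":0,"rz":0},{"tx":0,"ty":0,"tz":-0.025,"rx":0,"ry":0,"rz":0},{"tx":0,"ty":0,"tz":-0.025,"rx":0,"ry":0,"rz":0},{"tx":0,"ty":0,"tz":-0.01,"rx":0,"ry":0,"rz":0},{"tx":0,"ty":0,"tz":0,"rx":0,"ry":0,"rz":0},{"tx":0,"ty":0,"tz":0,"rx":0,"ry":0,"rz":0}]'
python3 - <<'E'
from h import *
T=snap("top","15");S=snap("side","15")
cv2.imwrite("pics/t15.png",T["pixels"][:,:,::-1])
a=lambda c,b:cv2.resize(c["pixels"][b[1]:b[3],b[0]:b[2],::-1],(400,400),interpolation=cv2.INTER_CUBIC)
cv2.imwrite("pics/s15.png",np.hstack([a(T,(340,220,400,280)),a(S,(310,130,380,200))]))
E
```

```text
time_s: 29.55
tool_pos: [0.4833, -0.2267, 0.2356]
tool_rot: [-180.0, -0.1, 132.0]
force: [-0.0, -0.1, 0.4]
grip_width: 0.0498
```

View pics/t15.png

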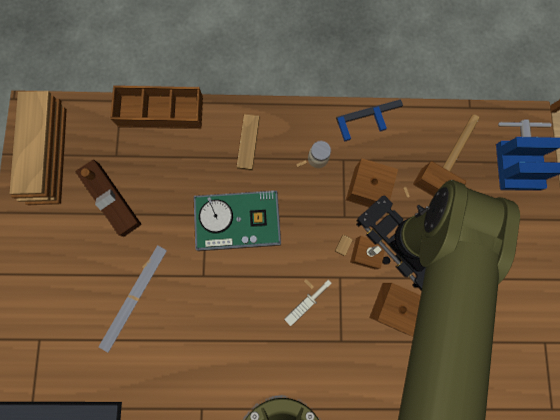

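View pics/s15.png

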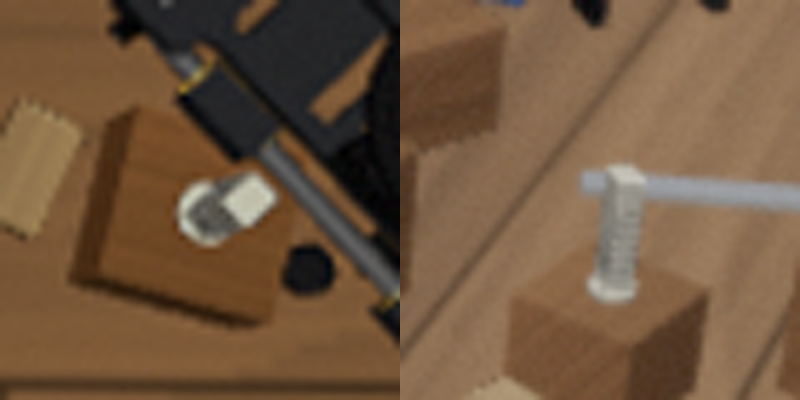

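The tool is upright and home with its flange on the block at top pixel (372,252). The needle at top (210,205) points at the set-hand, the gripper is clear and the bystanders are in place.

```bash
python3 -c "
from cell import env
print(env.sign_off())"
```

```text
the job is handed in; nothing more can be done
None
```

I took the tuning tool from the small stand, seated its blade in the trimmer slot, and turned the screw clockwise until the needle met the set-hand. I then put the tool back in its stand and handed the job in at about 30 s of the 72 s allowed.

- **Seating:** the blade went down with no force until it reached the slot's floor. The spring then pushed back with 2 to 3.5 N, at a depth of about 6.5 mm below the trimmer's top face at rest.
- **Force:** the highest reading between moves was about 4 N. I did not read contact force during the moves themselves.
- **Needle:** in the last pictures from both cameras it points at the set-hand. The estimated error is about 1°, against a limit of about 5°. It did not move when I drew the blade out.
- **Tool:** it stands upright with its flange on the block, and the released gripper is about 14 cm above its grasp height. I judged "fully home" from the pictures and from the gripper being back at its pick height. I felt no contact when setting it down.
- **Other things:** the visible bystanders are where they were. The arm hid part of the chisel in the last picture from above, so I could not check all of it. The larger look-alike tool, which stood loose on its blade, fell over during the first seconds. The arm was not near it, and it lies on the bench.

One disagreement: finding the stand's hole from the side picture put it about 4 mm away from where I had picked the tool up. That fit was poor, so I used the pick-up position, and the tool went in freely.

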